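Rack the castings and start the cure

ROBOT

A 6-joint arm with a two-finger parallel gripper is mounted at the origin on a cart in front of the work surface, level with it; the furniture and walls round the work are solid. World frame = base frame: x ahead of the robot, y to its left, z up, the work surface at z = 0. Lengths are in m, angles in rad, forces in N, time in s.
With the tool pointing down it reaches from about 0.275 to 0.825 m from the base axis. Payload 4.9 kg.
Tool frame: the origin (TCP) lies at the centre of the arm's flange, where the gripper is bolted on; the fingertips stand 173 mm ahead of it and the grasp point (between the pads) lies 155 mm ahead of it; y points along the fingers, z is the direction in which the jaws open and shut, and the axes are right-handed (so a half turn about y gives the same grasp; the last joint's range is limited). The gripper opens to 85 mm and grips with 20 to 120 N. Pads are 22 mm wide; open, the fingers measure 114 mm over their backs; the gripper's body (76 mm by 85 mm) begins 54 mm behind the grasp point. The pads swing forward as they close: fully open they stand 13 mm farther back than shut.
Start: joints at [-1.346, 0.326, -0.193, 1.052, 0, 1.437], TCP at [0.193, -0.515, 0.405] pointing down, gripper open.
Joint ranges: [-2.65, 2.65], [-0.97, 1.79], [-1.3, 1.35], [-1.93, 2.1], [-1.47, 1.37], [-3.14, 3.14]. Speed limits (rad/s): [2.57, 2.57, 3.14, 3.14, 3.14, 3.14].

INTERFACE

Orientations are given as [roll, pitch, yaw] about the fixed x, y, z axes, in that order (R = Rz(yaw) Ry(pitch) Rx(roll)).
In Python, from plant import robot gives the robot as it stands. The module is installed in compiled form; this text tells all that it offers.
- The arm moves only by the tool carry_out, never from a script. Its argument "moves" is one flat list of numbers, 7 for each row, row after row: the closure, from 0 (fully open) to 1 (shut), then the shift along the tool's x, y, z in m, then the turn, a rotation vector about the tool's x, y, z in rad. A call has exactly 5 rows; each row shifts and turns the pose as measured when the row begins, along the tool's axes as they then stand; what a row does not reach is not made up. A row lasts 1/8 s, in which the tool goes at most 62.5 mm and 10.7 degrees, less where a joint would pass 70% of its speed; a pose out of reach is approached as far as the arm can. A call is refused whole if a number of a shift passes 0.0625 or a number of a turn 0.188, either way. A call with a gripper value outside its range is refused whole. The fingers move at their own pace and stop on an object; "newtons" is the grip in N (left out, the last holds). Time passes only in rows, so rows that do not move let the fingers close, or fill a call up. It gives the time, the measured TCP pose, the force and the opening at its end, in the units of the state.
- robot.sense(): the state, without advancing time (a new reading comes with each control period).
- robot.read_camera(name): name is "side" or "top" or "wrist"; returns the picture (384x512x3 uint8, red, green, blue); there is no depth.
- robot.get_calibration(name): a dict with "mtx" (3x3 intrinsics, pixels), "R" (3x3) and "t" (3): a world point X has camera coordinates R X + t. Camera axes: x right, y down, z forward; pixel columns grow to the right and rows downward; lengths in m; the calibration is good to about 2 mm. A picture is of the moment at which its call begins: read the wrist's pose just before it. get_calibration takes no time and is no camera call; for the wrist camera it gives the pose at the moment of the call.
- robot.sign_off(): hands the job in, once; it reports no verdict.
Trained networks look in the newest picture that a camera, given by its name, has taken for a name from the list of things; names that differ only in an ending like _2 or _b are one class to them, and where a whole thing is asked for, a point or a joint stands for the part that bears it (a point fixed in the world has none). Each returns a list of dicts, best first, with "confidence" (0 to 1); they miss things now and then, are a little off and sometimes report something else, mostly with a low value. They report only what shows in the picture. A call takes as long as a camera call.
- robot.recognise(camera, target): "xyz" ([x, y, z] in m, in the coordinates of the camera as it stood for that picture, good to about 4 mm: the middle of the surface that is visible of it).
- robot.silhouettes(camera, target): "pixels" (384x512 bool, what is visible of it).
- robot.place_of(camera, target): "xyz" ([x, y, z] in m, in the coordinates of the camera as it stood for that picture, good to about 4 mm: a listed point, or the origin of a listed thing).
The state is a dict: "t": time; "joint_pos": joint angles; "qvel": joint speeds; "effort": joint torques, N m; "tcp_pos": TCP position; "tcp_rot": TCP orientation; "contact_force": force on the tool from outside, world axes, zero at the start; "moment": the same for the moment, N m; "grip_width": finger opening in m.
Only numpy, scipy, OpenCV 4.12 (cv2) and the standard library are available. Lean on these libraries where they do the work, as an engineer would, in place of code of your own. Each camera call takes 0.05 s, during which the arm holds its last target.

TASK

Two washed resin castings are draining on the sloping peg board. Stand them on edge in the two free slots of the curing rack, one to a slot, right down on the rails, without knocking the casting that already stands at the far end of the rack. Once both are in and let go, press the small button at the left of the rack's front to clear the timer, then the large button at the right to start it, and leave the other things on the worktop where they are.

Things in the scene. Friction and masses are not known exactly. Their poses are not given: they have to be found in the camera images.
- disc_a: cream resin casting: flat disc 13 mm thick, 88 mm in diameter, with a cross bar, 113 mm over the bar's ends. Origin: centre of one flat face; z: its axis, out of the other face. Its origin face leans on the sloping peg board, its rim on two pegs, its upper half free above the board's top edge: pinch it there across its thickness, fingers along the slope.
- mid_a (a point): centre of disc_a's round part, half way through its thickness (the rim is 44 mm from it at top and bottom; axes as disc_a)
- disc_d: the other casting on the peg board, like disc_a but a little smaller: round part 85 mm in diameter, 114 mm over the bar, 13 mm thick; origin and axes as for disc_a. Which of the two is on the left varies.
- mid_d (a point): centre of disc_d's round part, half way through its thickness (rim 42.5 mm from it at top and bottom)
- disc_b: third casting (round part 80 mm in diameter, 116 mm over the bar, 13 mm thick), already standing in the far slot of the curing rack, its top edge about 94 mm above the worktop; leave it standing there. Origin: centre of one flat face; z: its axis
- mid_b (a point): centre of disc_b's round part, half way through its thickness
- drain_board: fixed sloping peg board of plywood, 262 mm wide, on wooden runners, 35 degrees off vertical: its face looks up and away from the robot, its top edge (66 mm above the worktop) is towards the robot. Origin on the worktop below the board; x: horizontal, the way the face looks; y: along the board. Places for a casting at y = -68 and +68 mm, two pegs each.
- rack: fixed curing rack, tray 250 x 172 mm, light bars 40 mm high at y = +-76, grey timer box at the robot's end. Rims stand on two white rails at y = +-25 mm (top at z = 18). A slot is the 17 mm gap between two pairs of steel pins 8 mm thick (round tops at z = 54): near x = -30, middle 20, far 70 mm. A casting stands with its axis along x. Origin on the worktop; x: along the row, away from the robot
- slot_near (a point): where the centre of a casting comes to lie in the near slot: 57 mm above the worktop, axes as rack (free at the start)
- slot_middle (a point): the same for the middle slot (free at the start)
- slot_far (a point): the same for the far slot (taken by disc_b)
- clear_button (a joint): travel of the small round button (18 mm across) on the timer box, at its left (+y) end seen from the robot: 0 released, 0.006 m fully down, about 4 N; springs back
- clear_button_top (a point): centre of the top face of the small button, 58 mm above the worktop when released; it is pressed straight down and stands 6 mm above its black collar
- start_button (a joint): travel of the large round button (30 mm across) on the timer box, at its right (-y) end: 0 released, 0.006 m fully down, about 4 N; springs back
- start_button_top (a point): centre of the top face of the large button, 58 mm above the worktop when released; pressed straight down, 6 mm above its black collar
- mixing_cup: green cup, 62 mm across, 56 mm high, standing beyond the peg board; bystander. Origin: centre of its underside
- mould_half: beige plaster mould half, 156 x 147 x 26 mm, lying far ahead; bystander. Origin: centre of its underside
- tape_roll: roll of masking tape, 90 mm across, 20 mm high, lying near the robot on the left; bystander. Origin: centre of its underside

How it is judged:
By the outcome, as a careful person would: the job done as asked, in the order asked, and still so for the second after the job is handed in, with the robot touching nothing.
It also fails if it takes over 67 s, if anything falls off the work surface, if the arm or the gripper's body presses on something with over 40 N, if the wrist force passes 120 N, or if a joint passes its speed limit or range.

## Working session

There is one attempt and no reset: what is moved stays moved. The work goes in short steps, Python scripts to look and compute and a tool call to move; the robot and the scene stay as the last step left them, time stands still between calls to the robot, and variables do not carry over. Pictures are saved under pics/ and viewed, and the job is handed in when it is done.

Besides the shell and the picture viewer there is one more tool, called after ">>>" in YAML: its name, and indented under it one key for each argument. carry_out: Moves the arm, as the interface text tells. Its arguments: {"type":"object","properties":{"moves":{"type":"array","items":{"type":"number"}},"newtons":{"type":"number"}},"required":["moves"]}

```bash
mkdir -p pics
cat > h.py <<'E'
import numpy as np, cv2
from plant import robot
from scipy.spatial.transform import Rotation as Rot
def snap(n,f):
    im=robot.read_camera(n); cv2.imwrite('pics/'+f,im[:,:,::-1]); return im
def towld(n,p):
    c=robot.get_calibration(n); return np.array(c['R']).T@(np.array(p)-np.array(c['t']))
E
python3 - <<'E'
from h import *
s=robot.sense(); print(s)
for n in ('side','top'):
    snap(n,n+'0.png')
    for k in ['mid_a','mid_d','mid_b','slot_near','slot_middle','clear_button_top','start_button_top','drain_board','rack','mixing_cup','mould_half','tape_roll']:
        try:
            for r in robot.place_of(n,k)[:4]: print(n,k,round(r['confidence'],2),towld(n,r['xyz']).round(4))
        except Exception as e: print(k,e)
print(robot.sense()['t'])
E
```

```text
{'t': 0.0, 'joint_pos': array([-1.34619284e+00,  3.26907025e-01, -1.93613403e-01,  1.05196562e+00,
       -1.36317174e-05,  1.43659975e+00]), 'qvel': array([-0.00134524, -0.00024529, -0.0008571 , -0.00053664, -0.0006544 ,
        0.00123518]), 'effort': array([-3.57198487e-04, -4.43396187e+01,  2.62443191e+01,  1.53965416e-02,
       -1.18069611e-04,  4.19764532e-06]), 'tcp_pos': array([ 0.19307848, -0.51468522,  0.40391043]), 'tcp_rot': array([-1.57247268e+00,  2.12565226e-04, -2.78279275e+00]), 'contact_force': array([ 1.15594873, -0.26675368, -0.1685138 ]), 'moment': array([-0.04440139,  0.00997401, -0.01207369]), 'grip_width': 0.08539172939792013}
side mid_a 0.77 [ 0.4945 -0.3209  0.0646]
side mid_a 0.49 [0.6242 0.08   0.0548]
side mid_a 0.47 [ 0.5632 -0.2029  0.0613]
side mid_d 0.77 [ 0.4945 -0.3209  0.0646]
side mid_d 0.49 [0.6242 0.08   0.0548]
side mid_d 0.47 [ 0.5632 -0.2029  0.0613]
side mid_b 0.77 [ 0.4945 -0.3209  0.0646]
side mid_b 0.49 [0.6242 0.08   0.0548]
side mid_b 0.47 [ 0.5632 -0.2029  0.0613]
side slot_near 0.77 [0.5184 0.0848 0.0565]
side clear_button_top 0.57 [
[... 713 characters left out ...]
.76 [0.6255 0.0733 0.0517]
top mid_b 0.62 [ 0.4979 -0.3252  0.0691]
top mid_b 0.57 [ 0.5627 -0.2063  0.065 ]
top slot_near 0.62 [ 0.4991 -0.3254  0.0675]
top slot_near 0.55 [0.5186 0.0852 0.0535]
top slot_middle 0.6 [0.5712 0.0757 0.0557]
top clear_button_top 0.46 [0.454  0.1291 0.0595]
top clear_button_top 0.28 [0.6227 0.074  0.0549]
top start_button_top 0.51 [0.4495 0.0487 0.0657]
top drain_board 0.73 [ 0.5246 -0.2584 -0.0025]
top drain_board 0.17 [ 0.4982 -0.3269  0.0681]
top rack 0.56 [0.5519 0.0756 0.0012]
top rack 0.42 [0.5174 0.0828 0.0539]
top mixing_cup 0.59 [ 6.949e-01 -2.175e-01 -3.000e-04]
top mixing_cup 0.43 [0.4463 0.0447 0.06  ]
top tape_roll 0.59 [ 0.3296  0.2043 -0.0025]
1.3
```

View pics/side0.png

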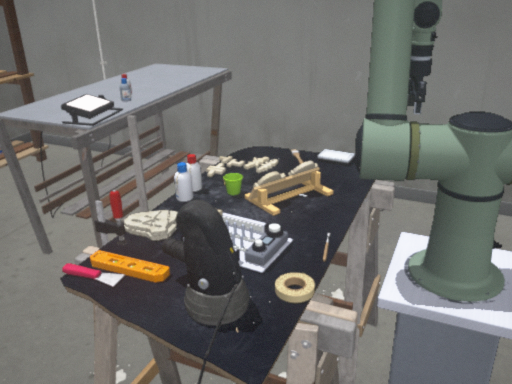

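View pics/top0.png

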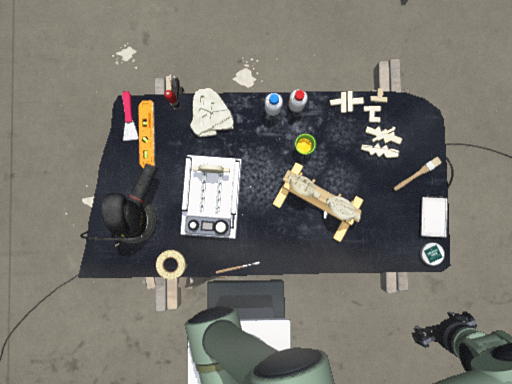

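Run:
```python
from h import *
for n in ('side','top'):
    c=robot.get_calibration(n); R=np.array(c['R']);t=np.array(c['t']); print(n,np.array(c['mtx']).round(1).tolist(),'pos',(-R.T@t).round(3),'axes',R.round(2).tolist())
    im=cv2.imread(f'pics/{n}0.png')
    def pr(p):
        q=np.array(c['mtx'])@(R@np.array(p)+t); return (q[:2]/q[2]).round(0)
    for p in [[0.56,-.204,.065],[0.496,-.323,.067],[0.518,.085,.055],[.45,.131,.058],[.448,.047,.058],[.625,.076,.055]]: print(p,pr(p))
```

```text
side [[496.2, 0.0, 257.8], [0.0, 496.2, 189.8], [0.0, 0.0, 1.0]] pos [0.018 1.089 0.684] axes [[-0.92, -0.4, -0.02], [-0.15, 0.39, -0.91], [0.37, -0.83, -0.42]]
[0.56, -0.204, 0.065] [270. 181.]
[0.496, -0.323, 0.067] [302. 169.]
[0.518, 0.085, 0.055] [242. 229.]
[0.45, 0.131, 0.058] [259. 241.]
[0.448, 0.047, 0.058] [273. 226.]
[0.625, 0.076, 0.055] [207. 220.]
top [[459.3, 0.0, 259.6], [0.0, 459.3, 186.8], [0.0, 0.0, 1.0]] pos [ 0.479 -0.073  1.451] axes [[-0.02, -1.0, 0.0], [-1.0, 0.02, -0.06], [0.06, -0.0, -1.0]]
[0.56, -0.204, 0.065] [302. 187.]
[0.496, -0.323, 0.067] [342. 207.]
[0.518, 0.085, 0.055] [207. 203.]
[0.45, 0.131, 0.058] [192. 225.]
[0.448, 0.047, 0.058] [220. 225.]
[0.625, 0.076, 0.055] [210. 167.]
```

Run:
```python
from h import *
s=robot.sense(); Rt=Rot.from_euler('xyz',s['tcp_rot']).as_matrix(); print(Rt.round(3))
c=robot.get_calibration('wrist'); R=np.array(c['R']);t=np.array(c['t'])
print(np.array(c['mtx']).round(1).tolist()); cp=-R.T@t
print('cam in tool',(Rt.T@(cp-s['tcp_pos'])).round(4),(Rt.T@R.T).round(3))
im=cv2.imread('pics/top0.png'); 
a=cv2.resize(im[140:250,170:250],None,fx=5,fy=5,interpolation=2);b=cv2.resize(im[140:250,265:370],None,fx=5,fy=5,interpolation=2)[:, :400]
cv2.imwrite('pics/zt.png',np.hstack([a,b]))
im=cv2.imread('pics/side0.png'); cv2.imwrite('pics/zs.png',cv2.resize(im[150:275,200:345],None,fx=4.5,fy=4.5,interpolation=2))
```

```text
[[-0.936 -0.     0.351]
 [-0.351 -0.    -0.936]
 [ 0.    -1.     0.   ]]
[[332.2, 0.0, 260.2], [0.0, 332.2, 193.2], [0.0, 0.0, 1.0]]
cam in tool [-0.0705  0.0301 -0.0003] [[-0.001  0.961  0.278]
 [-0.001 -0.278  0.961]
 [ 1.     0.     0.002]]
```

View pics/zt.png

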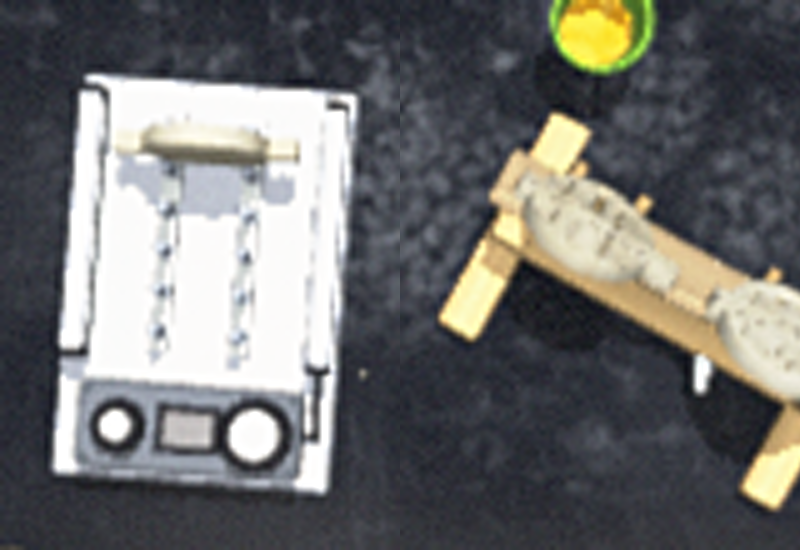

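View pics/zs.png

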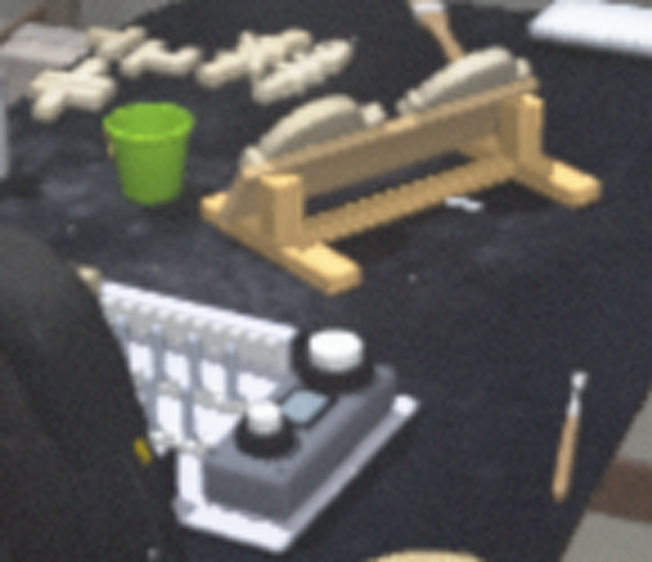

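```bash
cat >> h.py <<'E'
def tool_R(yaw,tilt,sgn=1):
    """tool z horizontal-ish heading yaw, tool y tilted outward by tilt from down"""
    cz,sz=np.cos(yaw),np.sin(yaw); h=np.array([cz,sz,0]); Z=np.array([0,0,1.])
    y=h*np.sin(tilt)-Z*np.cos(tilt); z=h*np.cos(tilt)+Z*np.sin(tilt)
    return np.column_stack([np.cross(y,z),y,z])
def tcp():
    s=robot.sense(); return np.array(s['tcp_pos']),Rot.from_euler('xyz',s['tcp_rot']).as_matrix()
def plan(p1,R1,n,p0=None,R0=None):
    if p0 is None: p0,R0=tcp()
    rv=Rot.from_matrix(R0.T@R1).as_rotvec(); 
    print('dist',np.linalg.norm(p1-p0).round(4),'ang',np.degrees(np.linalg.norm(rv)).round(1),'n',n)
    for k in range(n):
        Rk=R0@Rot.from_rotvec(rv*k/n).as_matrix()
        print([*(Rk.T@(p1-p0)/n).round(4).tolist(),*(rv/n).round(4).tolist()])
def rep():
    s=robot.sense(); print('t',round(s['t'],2),'tcp',np.array(s['tcp_pos']).round(4),'F',np.array(s['contact_force']).round(1),'w',round(s['grip_width'],4),'q',np.array(s['joint_pos']).round(2))
E
python3 - <<'E'
from h import *
Rg=tool_R(np.radians(-29.3),np.radians(35)); d=Rg[:,1]
mid=np.array([.4965,-.323,.067]); g=mid-.026*d
plan(g-d*(.155+.11),Rg,10); rep()
E
```

```text
dist 0.3312 ang 52.8 n 10
[-0.0244, 0.0099, -0.0201, 0.0585, -0.0678, 0.0214]
[-0.0255, 0.0093, -0.019, 0.0585, -0.0678, 0.0214]
[-0.0266, 0.0088, -0.0177, 0.0585, -0.0678, 0.0214]
[-0.0275, 0.0084, -0.0164, 0.0585, -0.0678, 0.0214]
[-0.0284, 0.0081, -0.015, 0.0585, -0.0678, 0.0214]
[-0.0292, 0.0078, -0.0135, 0.0585, -0.0678, 0.0214]
[-0.0299, 0.0077, -0.0119, 0.0585, -0.0678, 0.0214]
[-0.0305, 0.0077, -0.0103, 0.0585, -0.0678, 0.0214]
[-0.031, 0.0078, -0.0087, 0.0585, -0.0678, 0.0214]
[-0.0313, 0.008, -0.0071, 0.0585, -0.0678, 0.0214]
t 1.3 tcp [ 0.1931 -0.515   0.4047] F [ 0.2 -0.1  0.3] w 0.0853 q [-1.35  0.33 -0.19  1.05 -0.    1.44]
```

>>> carry_out:
  moves: [0.3,-0.0244,0.0099,-0.0201,0.0585,-0.0678,0.0214,0.3,-0.0255,0.0093,-0.019,0.0585,-0.0678,0.0214,0.3,-0.0266,0.0088,-0.0177,0.0585,-0.0678,0.0214,0.3,-0.0275,0.0084,-0.0164,0.0585,-0.0678,0.0214,0.3,-0.0284,0.0081,-0.015,0.0585,-0.0678,0.0214]
  newtons: 40

```text
t: 1.92
tcp_pos: [0.2732, -0.3768, 0.3541]
tcp_rot: [-1.253, 0.053, -2.424]
contact_force: [1.1, -0.1, 0.0]
grip_width: 0.0603
```

>>> carry_out:
  moves: [0.45,-0.0292,0.0078,-0.0135,0.0585,-0.0678,0.0214,0.45,-0.0299,0.0077,-0.0119,0.0585,-0.0678,0.0214,0.45,-0.0305,0.0077,-0.0103,0.0585,-0.0678,0.0214,0.45,-0.031,0.0078,-0.0087,0.0585,-0.0678,0.0214,0.45,-0.0313,0.008,-0.0071,0.0585,-0.0678,0.0214]

```text
t: 2.55
tcp_pos: [0.3528, -0.2349, 0.3036]
tcp_rot: [-0.936, -0.01, -2.064]
contact_force: [-0.5, 0.3, -0.8]
grip_width: 0.0469
```

Run:
```python
from h import *
Rg=tool_R(np.radians(-29.3),np.radians(35)); d=Rg[:,1]
mid=np.array([.4965,-.323,.067]); g=mid-.026*d
plan(g-d*(.155+.11),Rg,1); rep()
snap('wrist','w1.png')
for k in ['mid_a','drain_board','disc_a']:
    for r in robot.place_of('wrist',k)[:4]: print(k,round(r['confidence'],2),towld('wrist',r['xyz']).round(4))
```

```text
dist 0.0069 ang 1.8 n 1
[0.0065, -0.0005, 0.0021, -0.024, 0.0204, -0.0022]
t 2.55 tcp [ 0.3528 -0.2349  0.3036] F [-0.5  0.3 -0.8] w 0.0469 q [-0.82  0.03 -1.03 -0.09  0.18  1.3 ]
mid_a 0.97 [ 0.4937 -0.3184  0.0624]
mid_a 0.91 [ 0.5578 -0.2048  0.0639]
drain_board 0.65 [ 0.5205 -0.2565 -0.0017]
disc_a 0.66 [ 0.4866 -0.3216  0.0649]
disc_a 0.66 [ 0.5521 -0.2055  0.0608]
```

View pics/w1.png

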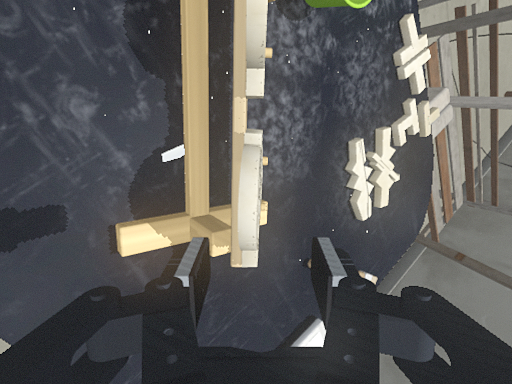

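Run:
```python
from h import *
im=cv2.imread('pics/w1.png'); cv2.imwrite('pics/w1z.png',cv2.resize(im[0:290,160:340],None,fx=2,fy=2,interpolation=2))
c=robot.get_calibration('wrist'); R=np.array(c['R']);t=np.array(c['t']);K=np.array(c['mtx'])
def pr(p):
    q=K@(R@np.array(p)+t); return (q[:2]/q[2]).round(1)
p,Rt=tcp(); n=Rt[:,2]
for m in ([.4945,-.3195,.065],[.559,-.2047,.0645]):
    m=np.array(m); print('mid',pr(m),'back face',pr(m-n*.0065),'front',pr(m+n*.0065), 'rim top', pr(m-.044*Rt[:,1]-n*.0065),pr(m-.044*Rt[:,1]+n*.0065))
g=p+.155*Rt[:,1]; print('grasp',g, pr(g), 'y .24',pr(p+.265*Rt[:,1]))
```

```text
mid [250.1 193. ] back face [242.1 193. ] front [258.1 193. ] rim top [238.8 210.7] [257.8 210.7]
mid [252.   13.4] back face [242.8  13.4] front [261.2  13.4] rim top [239.  -5.] [261.5  -5. ]
grasp [ 0.43237387 -0.27993994  0.17830148] [258.9 272.2] y .24 [259.4 196.8]
```

View pics/w1z.png

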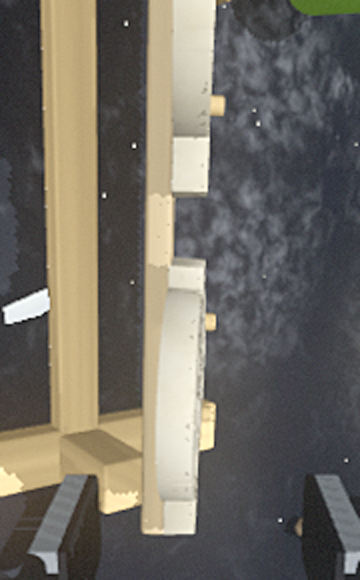

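Run:
```python
from h import *
Rg=tool_R(np.radians(-29.2),np.radians(35)); d=Rg[:,1]
mid=np.array([.4945,-.3195,.065])+.001*Rg[:,2]+.0012*Rg[:,0]; g=mid-.030*d
print(mid)
plan(g-d*.155,Rg,5)
```

```text
[ 0.49462962 -0.32094714  0.06557358]
dist 0.1051 ang 1.5 n 5
[0.0011, 0.021, -0.0006, -0.0041, 0.0034, -0.0002]
[0.0011, 0.021, -0.0005, -0.0041, 0.0034, -0.0002]
[0.0011, 0.021, -0.0004, -0.0041, 0.0034, -0.0002]
[0.0011, 0.021, -0.0003, -0.0041, 0.0034, -0.0002]
[0.0011, 0.021, -0.0002, -0.0041, 0.0034, -0.0002]
```

>>> carry_out:
  moves: [0.45,0.0011,0.021,-0.0006,-0.0041,0.0034,-0.0002,0.45,0.0011,0.021,-0.0005,-0.0041,0.0034,-0.0002,0.45,0.0011,0.021,-0.0004,-0.0041,0.0034,-0.0002,0.45,0.0011,0.021,-0.0003,-0.0041,0.0034,-0.0002,0.45,0.0011,0.021,-0.0002,-0.0041,0.0034,-0.0002]

```text
t: 3.38
tcp_pos: [0.4049, -0.2788, 0.2201]
tcp_rot: [-0.952, -0.004, -2.091]
contact_force: [-1.1, -0.7, -0.0]
grip_width: 0.0471
```

Run:
```python
from h import *
Rg=tool_R(np.radians(-29.2),np.radians(35)); d=Rg[:,1]
mid=np.array([ 0.49462962 ,-0.32094714 , 0.06557358]); g=mid-.030*d
plan(g-d*.155,Rg,1); rep(); snap('wrist','w2.png'); snap('side','s2.png')
im=cv2.imread('pics/s2.png'); cv2.imwrite('pics/s2z.png',cv2.resize(im[100:230,220:400],None,fx=4,fy=4,interpolation=2))
```

```text
dist 0.0104 ang 0.8 n 1
[-0.0069, -0.0018, -0.0076, -0.0083, -0.0061, 0.0097]
t 3.38 tcp [ 0.4049 -0.2788  0.2201] F [-1.1 -0.7 -0. ] w 0.0471 q [-0.79  0.34 -0.96 -0.33  0.15  1.34]
```

View pics/w2.png

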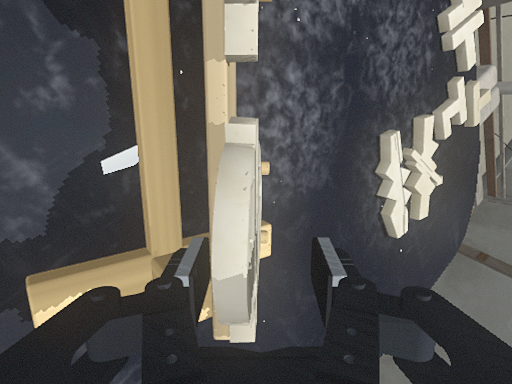

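View pics/s2z.png

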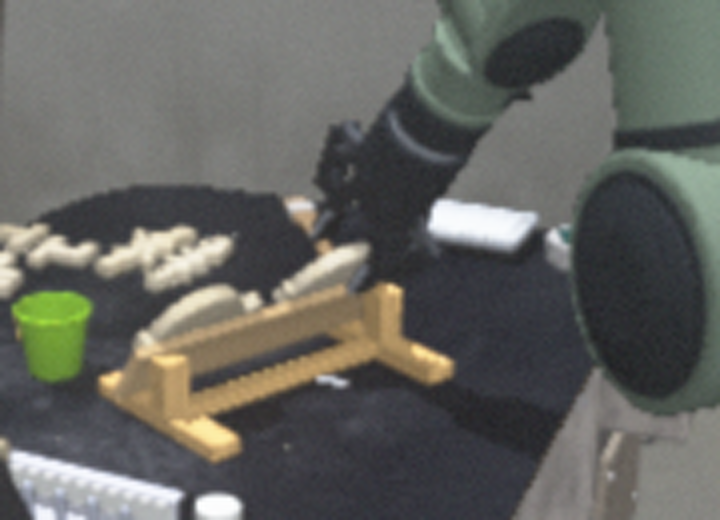

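>>> carry_out:
  moves: [0.45,-0.0035,-0.001,-0.004,-0.004,-0.003,0.005,0.45,-0.0035,-0.001,-0.004,-0.004,-0.003,0.005,0.45,0,0,0,0,0,0,0.45,0,0,0,0,0,0,0.45,0,0,0,0,0,0]

```text
t: 4.1
tcp_pos: [0.4008, -0.2688, 0.2185]
tcp_rot: [-0.96, 0.0, -2.081]
contact_force: [0.1, 0.6, -0.2]
grip_width: 0.0466
```

Run:
```python
from h import *
Rg=tool_R(np.radians(-29.2),np.radians(35)); d=Rg[:,1]
mid=np.array([ 0.49462962 ,-0.32094714 , 0.06557358]); g=mid-.030*d
plan(g-d*.155,Rg,1); rep(); snap('wrist','w3.png')
for r in robot.place_of('wrist','mid_a')[:4]: print(round(r['confidence'],2),towld('wrist',r['xyz']).round(4))
```

```text
dist 0.0019 ang 0.0 n 1
[-0.0003, 0.0018, 0.0002, -0.0004, -0.0006, 0.0002]
t 4.1 tcp [ 0.4008 -0.2688  0.2185] F [ 0.1  0.6 -0.2] w 0.0466 q [-0.79  0.33 -0.98 -0.33  0.16  1.34]
0.59 [ 0.493  -0.3184  0.0666]
```

View pics/w3.png

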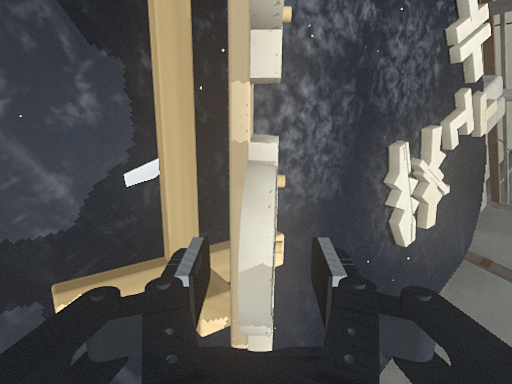

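>>> carry_out:
  moves: [0.7,0,0.001,0,0,0,0,1,0,0,0,0,0,0,1,0,0,0,0,0,0,1,0,0,0,0,0,0,1,0,0,0,0,0,0]
  newtons: 45

```text
t: 4.82
tcp_pos: [0.402, -0.2697, 0.2179]
tcp_rot: [-0.958, 0.0, -2.081]
contact_force: [0.6, -0.6, 0.6]
grip_width: 0.0122
```

Run:
```python
from h import *
rep(); snap('wrist','w4.png')
p,R=tcp(); print(R.round(3))
Ru=R; plan(p+np.array([0.02,0.01,0.12]),Ru,5)
```

```text
t 4.83 tcp [ 0.402  -0.2697  0.2179] F [ 0.6 -0.6  0.6] w 0.0122 q [-0.79  0.33 -0.98 -0.34  0.16  1.34]
[[-0.488  0.502  0.714]
 [-0.873 -0.281 -0.4  ]
 [-0.    -0.818  0.575]]
dist 0.1221 ang 0.0 n 5
[-0.0037, -0.0182, 0.0159, 0.0, 0.0, 0.0]
[-0.0037, -0.0182, 0.0159, 0.0, 0.0, 0.0]
[-0.0037, -0.0182, 0.0159, 0.0, 0.0, 0.0]
[-0.0037, -0.0182, 0.0159, 0.0, 0.0, 0.0]
[-0.0037, -0.0182, 0.0159, 0.0, 0.0, 0.0]
```

View pics/w4.png

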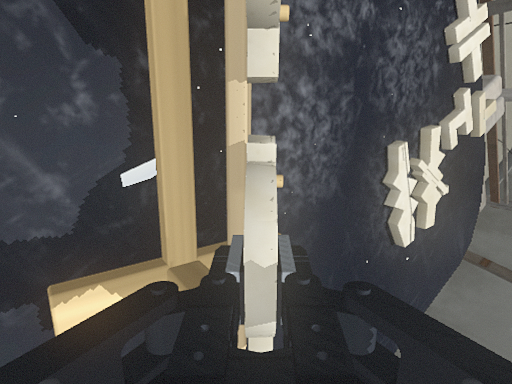

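>>> carry_out:
  moves: [1,-0.0037,-0.0182,0.0159,0,0,0,1,-0.0037,-0.0182,0.0159,0,0,0,1,-0.0037,-0.0182,0.0159,0,0,0,1,-0.0037,-0.0182,0.0159,0,0,0,1,-0.0037,-0.0182,0.0159,0,0,0]

```text
t: 5.5
tcp_pos: [0.4198, -0.2575, 0.3367]
tcp_rot: [-0.972, 0.002, -2.082]
contact_force: [0.1, 0.5, -0.1]
grip_width: 0.0121
```

Run:
```python
from h import *
rep()
Rg=tool_R(np.radians(-5),0)
plan(np.array([.5705,.079,.057+.03+.155+.10]),Rg,10)
```

```text
t 5.5 tcp [ 0.4198 -0.2575  0.3367] F [ 0.1  0.5 -0.1] w 0.0121 q [-0.73  0.09 -0.82  0.07  0.13  1.39]
dist 0.3687 ang 41.9 n 10
[-0.0367, -0.0022, -0.0025, -0.0591, -0.0412, 0.0125]
[-0.0368, -0.0017, -0.0011, -0.0591, -0.0412, 0.0125]
[-0.0368, -0.0012, 0.0003, -0.0591, -0.0412, 0.0125]
[-0.0368, -0.0008, 0.0018, -0.0591, -0.0412, 0.0125]
[-0.0367, -0.0005, 0.0033, -0.0591, -0.0412, 0.0125]
[-0.0366, -0.0003, 0.0048, -0.0591, -0.0412, 0.0125]
[-0.0363, -0.0001, 0.0063, -0.0591, -0.0412, 0.0125]
[-0.036, -0.0001, 0.0077, -0.0591, -0.0412, 0.0125]
[-0.0357, -0.0002, 0.0092, -0.0591, -0.0412, 0.0125]
[-0.0353, -0.0003, 0.0107, -0.0591, -0.0412, 0.0125]
```

>>> carry_out:
  moves: [1,-0.0367,-0.0022,-0.0025,-0.0591,-0.0412,0.0125,1,-0.0368,-0.0017,-0.0011,-0.0591,-0.0412,0.0125,1,-0.0368,-0.0012,0.0003,-0.0591,-0.0412,0.0125,1,-0.0368,-0.0008,0.0018,-0.0591,-0.0412,0.0125,1,-0.0367,-0.0005,0.0033,-0.0591,-0.0412,0.0125]

```text
t: 6.12
tcp_pos: [0.4947, -0.0858, 0.3401]
tcp_rot: [-1.281, -0.034, -1.869]
contact_force: [1.1, 0.5, -0.8]
grip_width: 0.0123
```

>>> carry_out:
  moves: [1,-0.0366,-0.0003,0.0048,-0.0591,-0.0412,0.0125,1,-0.0363,-0.0001,0.0063,-0.0591,-0.0412,0.0125,1,-0.036,-0.0001,0.0077,-0.0591,-0.0412,0.0125,1,-0.0357,-0.0002,0.0092,-0.0591,-0.0412,0.0125,1,-0.0353,-0.0003,0.0107,-0.0591,-0.0412,0.0125]

```text
t: 6.75
tcp_pos: [0.5692, 0.089, 0.3397]
tcp_rot: [-1.597, 0.0, -1.649]
contact_force: [1.4, -0.3, 0.1]
grip_width: 0.0115
```

Run:
```python
from h import *
rep(); p,R=tcp(); plan(np.array([.5705,.079,.342]),tool_R(np.radians(-5),0),1)
snap('wrist','w5.png'); snap('top','t5.png')
for k in ['rack','mid_b','slot_near','slot_middle','clear_button_top','start_button_top']:
  for n in ('wrist','top'):
    for r in robot.place_of(n,k)[:3]: print(n,k,round(r['confidence'],2),towld(n,r['xyz']).round(4))
```

```text
t 6.75 tcp [0.5692 0.089  0.3397] F [ 1.4 -0.3  0.1] w 0.0115 q [ 0.03  0.43 -0.2   0.96  0.    1.68]
dist 0.0104 ang 1.6 n 1
[0.0099, -0.0024, 0.0021, 0.0261, 0.0093, -0.0002]
wrist rack 0.65 [0.5491 0.0766 0.0015]
top rack 0.76 [ 0.5486  0.0746 -0.0023]
top rack 0.74 [0.5213 0.0843 0.0568]
wrist mid_b 0.78 [0.6206 0.0706 0.0533]
top mid_b 0.91 [ 0.5609 -0.2061  0.0671]
top mid_b 0.58 [0.6245 0.0724 0.0549]
top mid_b 0.56 [ 0.6967 -0.2197 -0.0011]
wrist slot_near 0.65 [0.5173 0.0808 0.0557]
wrist slot_near 0.47 [0.4517 0.1282 0.063 ]
top slot_near 0.63 [0.6159 0.0757 0.0555]
top slot_near 0.61 [0.5209 0.0822 0.0553]
wrist slot_middle 0.74 [0.5713 0.0782 0.057 ]
top slot_middle 0.82 [0.5703 0.0781 0.0546]
top slot_middle 0.69 [0.6148 0.0775 0.0497]
wrist clear_button_top 0.94 [0.4516 0.1266 0.0647]
wrist start_button_top 0.8 [0.4426 0.0439 0.0661]
top start_button_top 0.4 [0.4464 0.0463 0.0636]
```

View pics/w5.png

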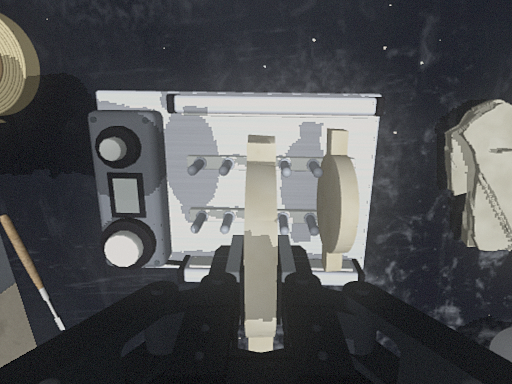

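Run:
```python
import cv2
im=cv2.imread('pics/w5.png'); cv2.imwrite('pics/w5z.png',cv2.resize(im[80:290,80:390],None,fx=2.5,fy=2.5,interpolation=2))
```

```text
(no output)
```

View pics/w5z.png

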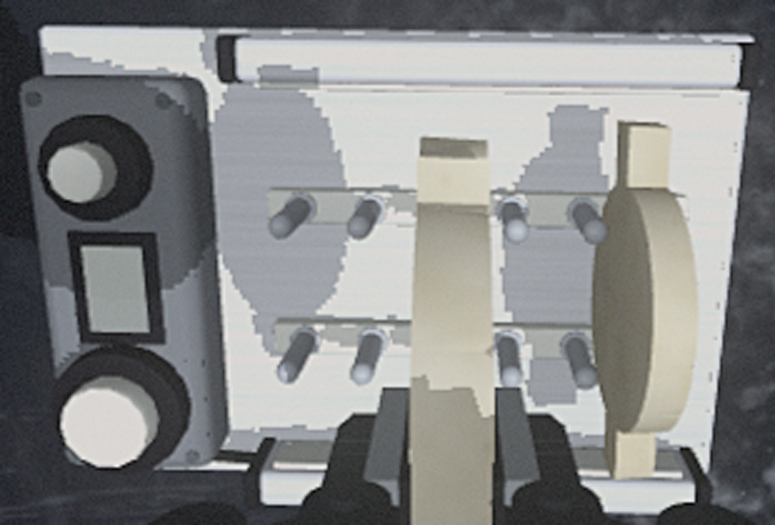

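```bash
cat > fit.py <<'E'
from h import *
from scipy.optimize import least_squares
def fit(c,pix,xs,z=.051):
    R=np.array(c['R']);t=np.array(c['t']);K=np.array(c['mtx'])
    def model(v):
        x0,y0,ps,h,dx=v; out=[]
        for s in (1,-1):
            for x in xs:
                X=x*dx
                w=np.array([x0+np.cos(ps)*X-np.sin(ps)*s*h,y0+np.sin(ps)*X+np.cos(ps)*s*h,z]); q=K@(R@w+t); out.append(q[:2]/q[2])
        return np.array(out)
    r=least_squares(lambda v:(model(v)-pix).ravel(),[.55,.08,-.08,.025,1.]); return r.x,(model(r.x)-pix).round(1)
E
python3 - <<'E'
from fit import *
c=robot.get_calibration('wrist')
pix=np.array([[280,228],[357,229],[516,231],[597,233],[287,374],[363,375],[512,376],[588,378]])/2.5+80
xs=np.array([-42.5,-17.5,32.5,57.5])/1e3
v,res=fit(c,pix,xs); print(v.round(4),np.degrees(v[2]),res.tolist())
x0,y0,ps=v[:3]; e=np.array([np.cos(ps),np.sin(ps)])
for X in (-.03,.02,.07): print('slot',X,(np.array([x0,y0])+e*X).round(4))
# buttons at z .058
R=np.array(c['R']);t=np.array(c['t']);K=np.array(c['mtx'])
def at(px,z):
    d=R.T@np.linalg.inv(K)@np.array([px[0],px[1],1]); o=-R.T@t; return o+d*(z-o[2])/d[2]
for px in ([78,172],[104,421]): print('btn',at(np.array(px)/2.5+80,.058).round(4))
p,Rt=tcp(); print('grasp',p+.155*Rt[:,1],'disc ctr est',p+.185*Rt[:,1],'toolyaw',np.degrees(np.arctan2(Rt[1,2],Rt[0,2])),Rt.round(3))
plan(np.array([*(np.array([x0,y0])+e*.02),.272]),tool_R(ps,0),5)
E
```

```text
[ 0.5497  0.0771 -0.0857  0.025   1.0124] -4.908803811872829 [[-0.2, 0.2], [0.5, 0.1], [0.2, 0.0], [-0.3, -0.4], [0.0, -0.2], [-0.4, -0.1], [0.1, 0.3], [-0.0, -0.0]]
slot -0.03 [0.5198 0.0796]
slot 0.02 [0.5696 0.0754]
slot 0.07 [0.6195 0.0711]
btn [0.451  0.1293 0.058 ]
btn [0.4426 0.0459 0.058 ]
grasp [0.5655556  0.08779908 0.18542534] disc ctr est [0.56488058 0.08786406 0.155433  ] toolyaw -4.592787238397767 [[-0.08  -0.023  0.997]
 [-0.997  0.002 -0.08 ]
 [-0.    -1.    -0.023]]
dist 0.0695 ang 1.3 n 5
[0.0024, 0.0137, 0.0006, 0.0045, 0.0011, -0.0001]
[0.0024, 0.0137, 0.0006, 0.0045, 0.0011, -0.0001]
[0.0024, 0.0137, 0.0005, 0.0045, 0.0011, -0.0001]
[0.0024, 0.0137, 0.0004, 0.0045, 0.0011, -0.0001]
[0.0024, 0.0137, 0.0004, 0.0045, 0.0011, -0.0001]
```

Run:
```python
from h import *
ps=-.0857
plan(np.array([.5696,.0754,.295]),tool_R(ps,0),3)
```

```text
dist 0.047 ang 1.3 n 3
[0.004, 0.0151, 0.0008, 0.0075, 0.0018, -0.0001]
[0.004, 0.0151, 0.0007, 0.0075, 0.0018, -0.0001]
[0.004, 0.0151, 0.0006, 0.0075, 0.0018, -0.0001]
```

>>> carry_out:
  moves: [1,0.004,0.0151,0.0008,0.0075,0.0018,0,1,0.004,0.0151,0.0007,0.0075,0.0018,0,1,0.004,0.0151,0.0006,0.0075,0.0018,0,1,0,0,0,0,0,0,1,0,0,0,0,0,0]

```text
t: 8.07
tcp_pos: [0.5699, 0.0747, 0.2953]
tcp_rot: [-1.568, 0.001, -1.657]
contact_force: [-0.0, -0.4, 0.5]
grip_width: 0.0121
```

Run:
```python
from h import *
rep(); ps=-.0857
plan(np.array([.5696,.0754,.295]),tool_R(ps,0),1)
im=snap('wrist','w6.png')[:,:,::-1]; cv2.imwrite('pics/w6z.png',cv2.resize(im[80:380,130:400],None,fx=2.5,fy=2.5,interpolation=2)[:600])
```

```text
t 8.07 tcp [0.5699 0.0747 0.2953] F [-0.  -0.4  0.5] w 0.0121 q [ 0.    0.46 -0.28  0.82  0.    1.66]
dist 0.0008 ang 0.2 n 1
[-0.0007, 0.0003, -0.0003, -0.0029, -0.0008, -0.0006]
```

View pics/w6z.png

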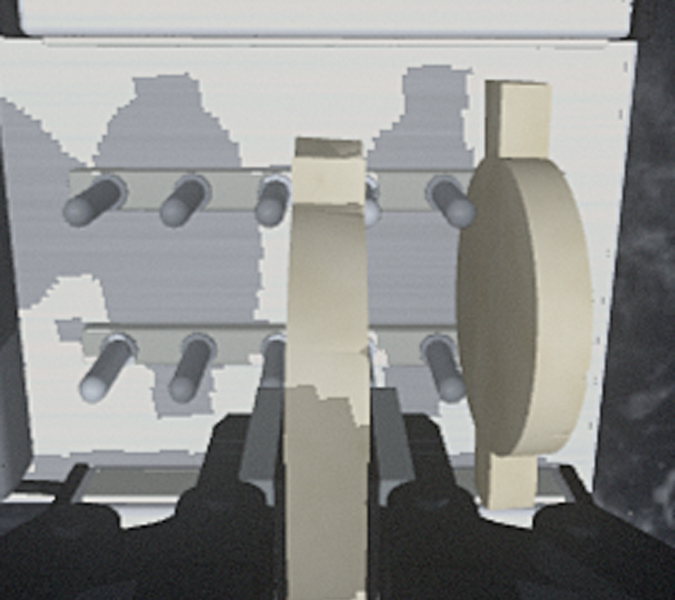

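Run:
```python
from fit import *
c=robot.get_calibration('wrist'); R=np.array(c['R']);t=np.array(c['t']);K=np.array(c['mtx'])
pts=[(-42.5,25,77,212),(-17.5,25,174,212),(7.5,25,270,212),(57.5,25,463,213),(-42.5,-25,92,388),(-17.5,-25,184,388),(57.5,-25,454,388)]
P=np.array(pts,float); pix=P[:,2:]/2.5+[130,80]
for z in (.050,.053):
  def model(v):
    ps=v[2]; X=P[:,0]/1e3*v[3];Y=P[:,1]/1e3*v[3]
    w=np.column_stack([v[0]+np.cos(ps)*X-np.sin(ps)*Y,v[1]+np.sin(ps)*X+np.cos(ps)*Y,np.full(len(X),z)])
    q=(w@R.T+t)@K.T; return q[:,:2]/q[:,2:]
  r=least_squares(lambda v:(model(v)-pix).ravel(),[.55,.08,-.08,1]); v=r.x
  e=np.array([np.cos(v[2]),np.sin(v[2])])
  print(z,v.round(4),'middle',(v[:2]+.02*e).round(4),'near',(v[:2]-.03*e).round(4),np.abs(r.fun).max().round(2))
p,Rt=tcp()
def pr(q):
    q=K@(R@q+t); return (q[:2]/q[2]).round(1)
for y in (.14,.155,.185,.24): print(y,pr(p+y*Rt[:,1]),pr(p+y*Rt[:,1]-.056*Rt[:,0]))
print(Rt.round(4), (Rt.T@(-R.T@t-p)).round(4),(Rt.T@R.T).round(4))
```

```text
0.05 [ 0.5487  0.0793 -0.0872  1.0108] middle [0.5687 0.0775] near [0.5189 0.0819] 0.5
0.053 [ 0.5491  0.0802 -0.0872  0.9967] middle [0.569  0.0785] near [0.5192 0.0828] 0.5
0.14 [260. 292.] [260.1 143.2]
0.155 [260.  271.9] [260.1 137.9]
0.185 [260. 242.] [260.1 130.1]
0.24 [260.1 207.3] [260.1 121.6]
[[-8.620e-02  2.800e-03  9.963e-01]
 [-9.963e-01  3.000e-04 -8.620e-02]
 [-6.000e-04 -1.000e+00  2.700e-03]] [-0.0707  0.03    0.    ] [[-8.000e-04  9.604e-01  2.787e-01]
 [ 1.000e-04 -2.787e-01  9.604e-01]
 [ 1.000e+00  8.000e-04  2.000e-04]]
```

>>> carry_out:
  moves: [1,-0.0035,0,-0.0015,0,0,0,1,0,0.011,0,0,0,0,1,0,0.011,0,0,0,0,1,0,0.011,0,0,0,0,1,0,0,0,0,0,0]

```text
t: 8.75
tcp_pos: [0.5686, 0.0791, 0.2605]
tcp_rot: [-1.568, 0.001, -1.656]
contact_force: [-0.1, -0.3, -1.3]
grip_width: 0.0122
```

Run:
```python
from h import *
rep(); ps=-.0865
plan(np.array([.5685,.0782,.25]),tool_R(ps,0),1)
im=snap('wrist','w7.png')[:,:,::-1]; cv2.imwrite('pics/w7z.png',cv2.resize(im[80:380,130:400],None,fx=2.5,fy=2.5,interpolation=2)[:600])
```

```text
t 8.75 tcp [0.5686 0.0791 0.2605] F [-0.1 -0.3 -1.3] w 0.0122 q [ 0.01  0.5  -0.32  0.74  0.    1.67]
dist 0.0106 ang 0.2 n 1
[0.0009, 0.0105, -0.0001, -0.0032, 0.0009, -0.0008]
```

View pics/w7z.png

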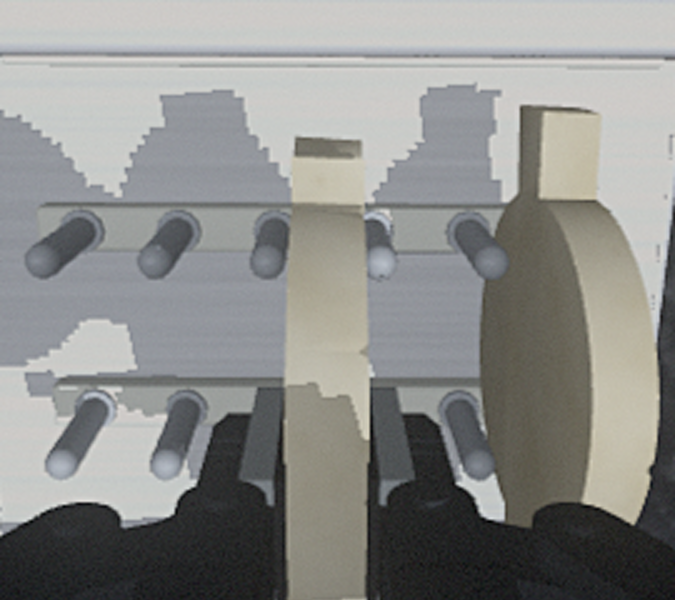

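>>> carry_out:
  moves: [1,0,0.002,-0.0008,0,0,0,1,0,0.003,0,0,0,0,1,0,0.003,0,0,0,0,1,0,0.002,0,0,0,0,1,0,0.002,0,0,0,0]

```text
t: 9.43
tcp_pos: [0.5688, 0.0791, 0.2492]
tcp_rot: [-1.565, 0.001, -1.657]
contact_force: [-0.0, 0.3, -0.3]
grip_width: 0.0118
```

Run:
```python
from h import *
rep(); im=snap('side','s8.png')[:,:,::-1]; cv2.imwrite('pics/s8z.png',cv2.resize(im[140:290,160:330],None,fx=4,fy=4,interpolation=2))
```

```text
t 9.43 tcp [0.5688 0.0791 0.2492] F [-0.   0.3 -0.3] w 0.0118 q [ 0.01  0.51 -0.34  0.72  0.    1.67]
```

View pics/s8z.png

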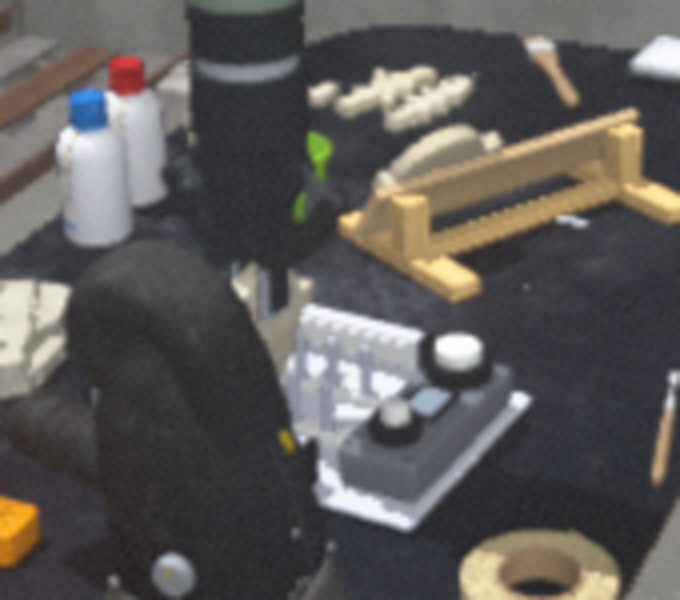

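>>> carry_out:
  moves: [1,0,0.0015,0,-0.003,0,0,1,0,0.0015,0,-0.003,0,0,1,0,0.0015,0,0,0,0,1,0,0.0015,0,0,0,0,1,0,0,0,0,0,0]

```text
t: 10.1
tcp_pos: [0.5687, 0.0791, 0.2425]
tcp_rot: [-1.572, 0.001, -1.657]
contact_force: [-0.5, -0.4, 0.0]
grip_width: 0.0119
```

>>> carry_out:
  moves: [1,0,0.0015,0,0,0,0,1,0,0.0015,0,0,0,0,1,0,0.0015,0,0,0,0,1,0,0.0,0,0,0,0,1,0,0,0,0,0,0]

```text
t: 10.72
tcp_pos: [0.5687, 0.079, 0.2423]
tcp_rot: [-1.569, 0.001, -1.656]
contact_force: [-0.2, -0.5, -1.0]
grip_width: 0.0119
```

Run:
```python
from h import *
rep()
im=snap('wrist','w9.png')[:,:,::-1]; cv2.imwrite('pics/w9z.png',cv2.resize(im[80:380,130:400],None,fx=2.5,fy=2.5,interpolation=2)[:600])
```

```text
t 10.72 tcp [0.5687 0.079  0.2423] F [-0.2 -0.5 -1. ] w 0.0119 q [ 0.01  0.52 -0.34  0.71  0.    1.67]
```

View pics/w9z.png

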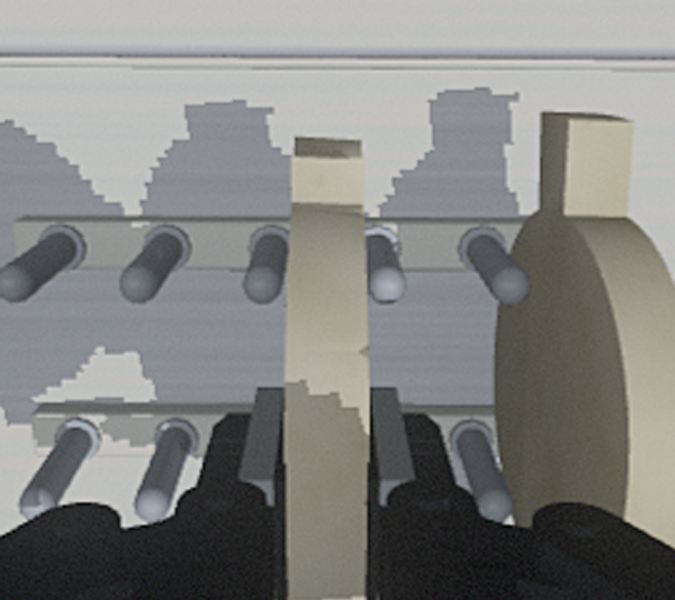

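>>> carry_out:
  moves: [1,0,0.002,0,0,0,0,1,0,0.003,0,0,0,0,1,0,0.004,0,0,0,0,1,0,0.004,0,0,0,0,1,0,0.004,0,0,0,0]

```text
t: 11.4
tcp_pos: [0.5692, 0.0783, 0.2405]
tcp_rot: [-1.561, -0.001, -1.656]
contact_force: [-13.0, -2.0, 34.8]
grip_width: 0.012
```

>>> carry_out:
  moves: [1,0,0,0,0,0,0,0.85,0,0,0,0,0,0,0.75,0,0,0,0,0,0,0.7,0,0,0,0,0,0,0.7,0,0,0,0,0,0]

```text
t: 12.02
tcp_pos: [0.5692, 0.0783, 0.2404]
tcp_rot: [-1.561, -0.001, -1.656]
contact_force: [-0.5, -0.3, 0.0]
grip_width: 0.026
```

Run:
```python
from h import *
rep()
im=snap('wrist','w10.png')[:,:,::-1]; cv2.imwrite('pics/w10z.png',cv2.resize(im[80:380,130:400],None,fx=2.5,fy=2.5,interpolation=2)[:600])
plan(tcp()[0]+[0,0,.06],tool_R(-.0865,0),1)
```

```text
t 12.03 tcp [0.5692 0.0783 0.2404] F [-0.5 -0.3  0. ] w 0.026 q [ 0.01  0.52 -0.35  0.69 -0.    1.67]
dist 0.06 ang 0.5 n 1
[0.0, -0.06, 0.0006, -0.0094, 0.0009, 0.0006]
```

View pics/w10z.png

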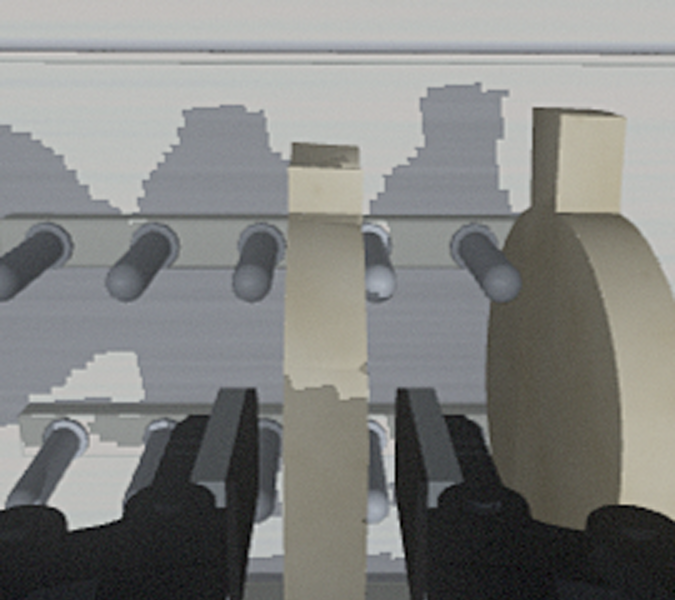

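>>> carry_out:
  moves: [0.7,0,-0.02,0.0003,-0.009,0,0,0.7,0,-0.03,0,0,0,0,0.7,0,-0.03,0,0,0,0,0.7,0,-0.03,0,0,0,0,0.6,0,-0.02,0,0,0,0]

```text
t: 12.7
tcp_pos: [0.5687, 0.0783, 0.371]
tcp_rot: [-1.577, -0.001, -1.657]
contact_force: [0.4, -0.4, -0.2]
grip_width: 0.0337
```

Run:
```python
from h import *
rep()
im=snap('wrist','w11.png')[:,:,::-1]; cv2.imwrite('pics/w11z.png',cv2.resize(im[80:280,100:400],None,fx=2.6,fy=2.6,interpolation=2))
im=snap('side','s11.png')[:,:,::-1]; cv2.imwrite('pics/s11z.png',cv2.resize(im[160:280,180:330],None,fx=4,fy=4,interpolation=2))
for n in ('wrist','side'):
  for r in robot.place_of(n,'mid_a'): print(n,round(r['confidence'],2),towld(n,r['xyz']).round(4))
Rg=tool_R(np.radians(-29.2),np.radians(35)); d=Rg[:,1]
mid=np.array([.559,-.2047,.0645])+.001*Rg[:,2]+.0012*Rg[:,0]; print(mid)
plan(mid-(.155+.03+.11)*d,Rg,10)
```

```text
t 12.7 tcp [0.5687 0.0783 0.371 ] F [ 0.4 -0.4 -0.2] w 0.0337 q [ 0.01  0.4  -0.18  1.   -0.    1.67]
wrist 0.68 [0.6229 0.0716 0.0549]
wrist 0.6 [0.6189 0.0758 0.0591]
wrist 0.25 [0.7938 0.0743 0.001 ]
side 0.84 [0.5705 0.0809 0.0558]
side 0.6 [ 0.565  -0.2053  0.0613]
side 0.36 [0.5158 0.0852 0.0569]
[ 0.55912962 -0.20614714  0.06507358]
dist 0.2632 ang 42.7 n 10
[0.0215, 0.0064, -0.0139, 0.0608, 0.0412, -0.0127]
[0.0219, 0.0058, -0.0133, 0.0608, 0.0412, -0.0127]
[0.0224, 0.0053, -0.0128, 0.0608, 0.0412, -0.0127]
[0.0229, 0.0048, -0.0121, 0.0608, 0.0412, -0.0127]
[0.0233, 0.0044, -0.0115, 0.0608, 0.0412, -0.0127]
[0.0237, 0.004, -0.0108, 0.0608, 0.0412, -0.0127]
[0.0241, 0.0037, -0.01, 0.0608, 0.0412, -0.0127]
[0.0244, 0.0034, -0.0092, 0.0608, 0.0412, -0.0127]
[0.0247, 0.0032, -0.0084, 0.0608, 0.0412, -0.0127]
[0.025, 0.003, -0.0076, 0.0608, 0.0412, -0.0127]
```

View pics/w11z.png

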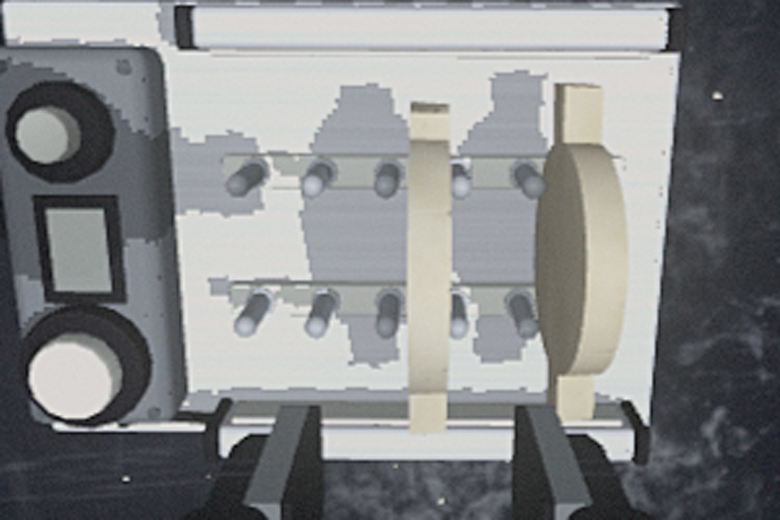

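View pics/s11z.png

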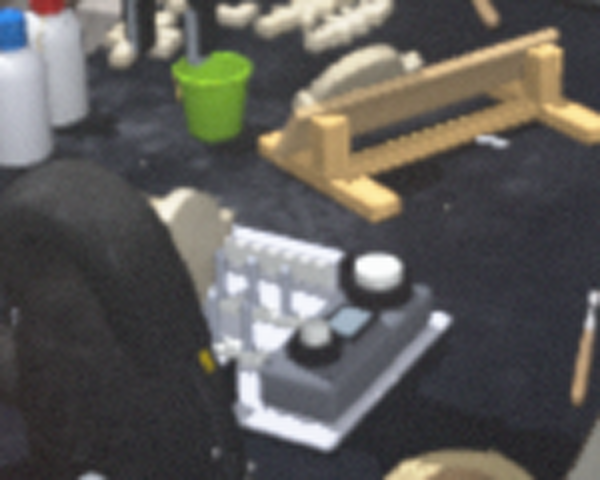

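>>> carry_out:
  moves: [0.45,0.0215,0.0064,-0.0139,0.0608,0.0412,-0.0127,0.45,0.0219,0.0058,-0.0133,0.0608,0.0412,-0.0127,0.45,0.0224,0.0053,-0.0128,0.0608,0.0412,-0.0127,0.45,0.0229,0.0048,-0.0121,0.0608,0.0412,-0.0127,0.45,0.0233,0.0044,-0.0115,0.0608,0.0412,-0.0127]

```text
t: 13.52
tcp_pos: [0.4859, -0.0241, 0.3294]
tcp_rot: [-1.27, -0.036, -1.873]
contact_force: [0.5, -1.4, 0.8]
grip_width: 0.0471
```

>>> carry_out:
  moves: [0.45,0.0237,0.004,-0.0108,0.0608,0.0412,-0.0127,0.45,0.0241,0.0037,-0.01,0.0608,0.0412,-0.0127,0.45,0.0244,0.0034,-0.0092,0.0608,0.0412,-0.0127,0.45,0.0247,0.0032,-0.0084,0.0608,0.0412,-0.0127,0.45,0.025,0.003,-0.0076,0.0608,0.0412,-0.0127]

```text
t: 14.15
tcp_pos: [0.3995, -0.126, 0.2913]
tcp_rot: [-0.962, -0.003, -2.092]
contact_force: [0.9, 0.3, -0.0]
grip_width: 0.0471
```

Run:
```python
from h import *
rep()
snap('wrist','w12.png')
for r in robot.place_of('wrist','mid_d'): print(round(r['confidence'],2),towld('wrist',r['xyz']).round(4))
Rg=tool_R(np.radians(-29.2),np.radians(35)); d=Rg[:,1]
mid=np.array([.559,-.2047,.0645])+.001*Rg[:,2]+.0012*Rg[:,0]
plan(mid-(.155+.03+.02)*d,Rg,4)
```

```text
t 14.15 tcp [ 0.3995 -0.126   0.2913] F [ 0.9  0.3 -0. ] w 0.0471 q [-0.47  0.05 -1.04 -0.13 -0.03  1.61]
0.62 [ 0.5587 -0.2086  0.0632]
dist 0.0849 ang 0.9 n 4
[-0.0024, 0.0206, 0.0047, 0.0018, -0.0022, 0.0027]
[-0.0023, 0.0206, 0.0046, 0.0018, -0.0022, 0.0027]
[-0.0023, 0.0206, 0.0046, 0.0018, -0.0022, 0.0027]
[-0.0022, 0.0206, 0.0046, 0.0018, -0.0022, 0.0027]
```

View pics/w12.png

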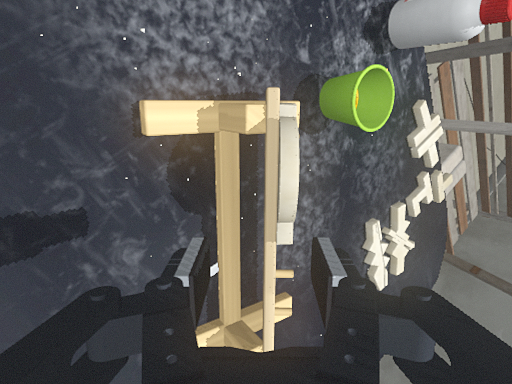

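>>> carry_out:
  moves: [0.45,-0.0024,0.0206,0.0047,0.0018,-0.0022,0.0027,0.45,-0.0023,0.0206,0.0046,0.0018,-0.0022,0.0027,0.45,-0.0023,0.0206,0.0046,0.0018,-0.0022,0.0027,0.45,-0.0022,0.0206,0.0046,0.0018,-0.0022,0.0027,0.45,0,0,0,0,0,0]

```text
t: 14.88
tcp_pos: [0.4585, -0.147, 0.2286]
tcp_rot: [-0.969, 0.001, -2.076]
contact_force: [-0.6, 0.8, -0.5]
grip_width: 0.0467
```

Run:
```python
from h import *
rep()
snap('wrist','w13.png')
for r in robot.place_of('wrist','mid_d'): print(round(r['confidence'],2),towld('wrist',r['xyz']).round(4))
Rg=tool_R(np.radians(-29.2),np.radians(35)); d=Rg[:,1]
mid=np.array([.559,-.2047,.0645])+.001*Rg[:,2]+.0012*Rg[:,0]
plan(mid-(.155+.03)*d,Rg,4)
```

```text
t 14.88 tcp [ 0.4585 -0.147   0.2286] F [-0.6  0.8 -0.5] w 0.0467 q [-0.46  0.3  -0.97 -0.31 -0.03  1.61]
dist 0.0173 ang 0.5 n 4
[0.0006, 0.0042, 0.0006, 0.0021, 0.0008, -0.0009]
[0.0006, 0.0042, 0.0005, 0.0021, 0.0008, -0.0009]
[0.0006, 0.0042, 0.0005, 0.0021, 0.0008, -0.0009]
[0.0006, 0.0042, 0.0005, 0.0021, 0.0008, -0.0009]
```

View pics/w13.png

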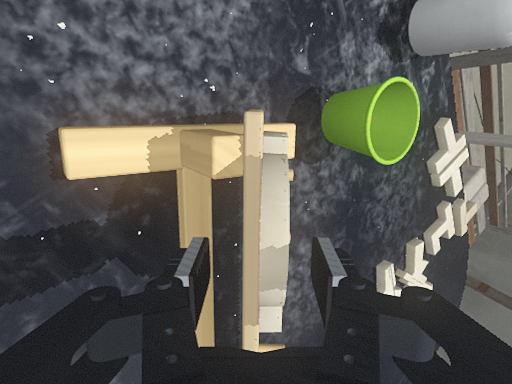

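Run:
```python
from h import *
Rg=tool_R(np.radians(-30.7),np.radians(35)); d=Rg[:,1]
mid=np.array([.559,-.2047,.0645])+.0042*Rg[:,2]+.0022*Rg[:,0]; print(mid)
plan(mid-(.155+.03)*d,Rg,4)
```

```text
[ 0.56083507 -0.20834817  0.06690902]
dist 0.0178 ang 1.8 n 4
[0.0002, 0.0042, 0.0013, 0.0021, 0.0062, -0.0046]
[0.0002, 0.0042, 0.0013, 0.0021, 0.0062, -0.0046]
[0.0001, 0.0042, 0.0013, 0.0021, 0.0062, -0.0046]
[0.0001, 0.0042, 0.0013, 0.0021, 0.0062, -0.0046]
```

>>> carry_out:
  moves: [0.45,0.0002,0.0042,0.0013,0.0021,0.0062,-0.0046,0.45,0.0002,0.0042,0.0013,0.0021,0.0062,-0.0046,0.45,0.0001,0.0042,0.0013,0.0021,0.0062,-0.0046,0.45,0.0001,0.0042,0.0013,0.0021,0.0062,-0.0046,0.45,0,0,0,0,0,0]

```text
t: 15.6
tcp_pos: [0.4697, -0.154, 0.2193]
tcp_rot: [-0.958, 0.0, -2.109]
contact_force: [1.3, -0.3, -0.2]
grip_width: 0.0468
```

Run:
```python
from h import *
Rg=tool_R(np.radians(-30.7),np.radians(35)); d=Rg[:,1]
mid=np.array([.559,-.2047,.0645])+.0042*Rg[:,2]+.0022*Rg[:,0]
rep(); plan(mid-(.155+.03)*d,Rg,1); snap('wrist','w14.png')
```

```text
t 15.6 tcp [ 0.4697 -0.154   0.2193] F [ 1.3 -0.3 -0.2] w 0.0468 q [-0.45  0.34 -0.96 -0.34 -0.05  1.64]
dist 0.0009 ang 0.2 n 1
[0.0002, 0.0007, -0.0005, -0.0022, -0.0018, 0.0009]
```

View pics/w14.png

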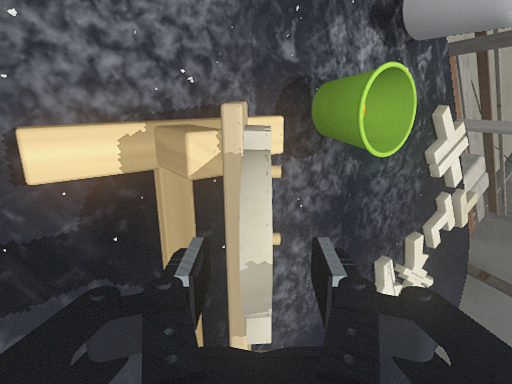

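>>> carry_out:
  moves: [0.5,-0.003,0.0005,-0.001,0,0,0,0.7,0,0,0,0,0,0,1,0,0,0,0,0,0,1,0,0,0,0,0,0,1,0,0,0,0,0,0]

```text
t: 16.27
tcp_pos: [0.4707, -0.1509, 0.2185]
tcp_rot: [-0.957, 0.0, -2.108]
contact_force: [1.1, -0.4, -0.7]
grip_width: 0.0118
```

Run:
```python
from h import *
rep(); snap('wrist','w15.png')
p,R=tcp(); plan(p+np.array([0.02,0.0,0.13]),R,5)
```

```text
t 16.27 tcp [ 0.4707 -0.1509  0.2185] F [ 1.1 -0.4 -0.7] w 0.0118 q [-0.45  0.34 -0.96 -0.34 -0.05  1.65]
dist 0.1315 ang 0.0 n 5
[-0.0021, -0.0193, 0.0178, 0.0, 0.0, 0.0]
[-0.0021, -0.0193, 0.0178, 0.0, 0.0, 0.0]
[-0.0021, -0.0193, 0.0178, 0.0, 0.0, 0.0]
[-0.0021, -0.0193, 0.0178, 0.0, 0.0, 0.0]
[-0.0021, -0.0193, 0.0178, 0.0, 0.0, 0.0]
```

View pics/w15.png

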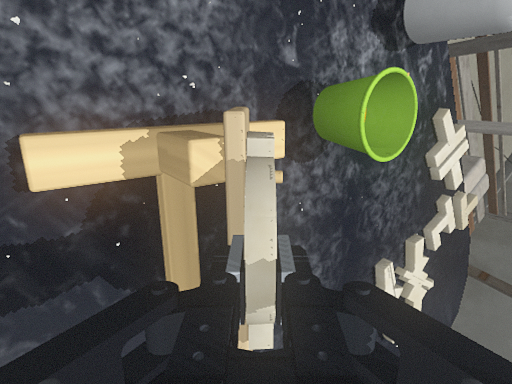

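>>> carry_out:
  moves: [1,-0.0021,-0.0193,0.0178,0,0,0,1,-0.0021,-0.0193,0.0178,0,0,0,1,-0.0021,-0.0193,0.0178,0,0,0,1,-0.0021,-0.0193,0.0178,0,0,0,1,-0.0021,-0.0193,0.0178,0,0,0]

```text
t: 16.95
tcp_pos: [0.489, -0.1498, 0.3482]
tcp_rot: [-0.969, -0.001, -2.109]
contact_force: [-0.2, 0.7, -0.3]
grip_width: 0.0119
```

Run:
```python
from h import *
rep()
plan(np.array([.5191,.0825,.335]),tool_R(-.0865,0),10)
```

```text
t 16.95 tcp [ 0.489  -0.1498  0.3482] F [-0.2  0.7 -0.3] w 0.0119 q [-0.43  0.11 -0.76  0.1  -0.06  1.66]
dist 0.2346 ang 42.9 n 10
[-0.0215, -0.0042, -0.0084, -0.0592, -0.0438, 0.0136]
[-0.0219, -0.0034, -0.0077, -0.0592, -0.0438, 0.0136]
[-0.0223, -0.0027, -0.0069, -0.0592, -0.0438, 0.0136]
[-0.0226, -0.002, -0.0061, -0.0592, -0.0438, 0.0136]
[-0.0228, -0.0014, -0.0052, -0.0592, -0.0438, 0.0136]
[-0.0231, -0.0008, -0.0042, -0.0592, -0.0438, 0.0136]
[-0.0232, -0.0002, -0.0033, -0.0592, -0.0438, 0.0136]
[-0.0234, 0.0003, -0.0022, -0.0592, -0.0438, 0.0136]
[-0.0234, 0.0007, -0.0012, -0.0592, -0.0438, 0.0136]
[-0.0234, 0.001, -0.0001, -0.0592, -0.0438, 0.0136]
```

>>> carry_out:
  moves: [1,-0.0215,-0.0072,-0.0084,-0.0592,-0.0438,0.0136,1,-0.0219,-0.0064,-0.0077,-0.0592,-0.0438,0.0136,1,-0.0223,-0.0057,-0.0069,-0.0592,-0.0438,0.0136,1,-0.0226,-0.005,-0.0061,-0.0592,-0.0438,0.0136,1,-0.0228,-0.0044,-0.0052,-0.0592,-0.0438,0.0136]

```text
t: 17.58
tcp_pos: [0.4972, -0.0281, 0.3572]
tcp_rot: [-1.276, -0.035, -1.879]
contact_force: [0.2, -0.3, -0.3]
grip_width: 0.0117
```

>>> carry_out:
  moves: [1,-0.0231,-0.0038,-0.0042,-0.0592,-0.0438,0.0136,1,-0.0232,-0.0032,-0.0033,-0.0592,-0.0438,0.0136,1,-0.0234,-0.0027,-0.0022,-0.0592,-0.0438,0.0136,1,-0.0234,-0.002,-0.0012,-0.0592,-0.0438,0.0136,1,-0.0234,-0.002,-0.0001,-0.0592,-0.0438,0.0136]

```text
t: 18.2
tcp_pos: [0.5081, 0.0932, 0.3643]
tcp_rot: [-1.589, 0.003, -1.646]
contact_force: [0.6, -0.5, -0.1]
grip_width: 0.0115
```

Run:
```python
from h import *
rep()
plan(np.array([.5191,.0825,.30]),tool_R(-.0865,0),4)
```

```text
t 18.2 tcp [0.5081 0.0932 0.3643] F [ 0.6 -0.5 -0.1] w 0.0115 q [ 0.04  0.3  -0.33  0.95  0.01  1.68]
dist 0.0661 ang 1.3 n 4
[0.0025, 0.016, 0.0032, 0.0047, 0.0027, -0.0007]
[0.0025, 0.016, 0.0032, 0.0047, 0.0027, -0.0007]
[0.0025, 0.0161, 0.0031, 0.0047, 0.0027, -0.0007]
[0.0024, 0.0161, 0.003, 0.0047, 0.0027, -0.0007]
```

>>> carry_out:
  moves: [1,0.0025,0.016,0.0032,0.0047,0.0027,-0.0007,1,0.0025,0.016,0.0032,0.0047,0.0027,-0.0007,1,0.0025,0.0161,0.0031,0.0047,0.0027,-0.0007,1,0.0024,0.0161,0.003,0.0047,0.0027,-0.0007,1,0,0,0,0,0,0]

```text
t: 18.82
tcp_pos: [0.5193, 0.0843, 0.2968]
tcp_rot: [-1.573, 0.001, -1.654]
contact_force: [-0.4, -0.1, -1.2]
grip_width: 0.0116
```

Run:
```python
from h import *
rep()
plan(np.array([.5191,.0825,.30]),tool_R(-.0865,0),1)
im=snap('wrist','w16.png')[:,:,::-1]; cv2.imwrite('pics/w16z.png',cv2.resize(im[80:380,130:400],None,fx=2.5,fy=2.5,interpolation=2)[:600])
```

```text
t 18.82 tcp [0.5193 0.0843 0.2968] F [-0.4 -0.1 -1.2] w 0.0116 q [ 0.02  0.38 -0.41  0.78  0.    1.67]
dist 0.0036 ang 0.2 n 1
[0.0018, -0.0032, -0.0, 0.0021, 0.0034, -0.0005]
```

View pics/w16z.png

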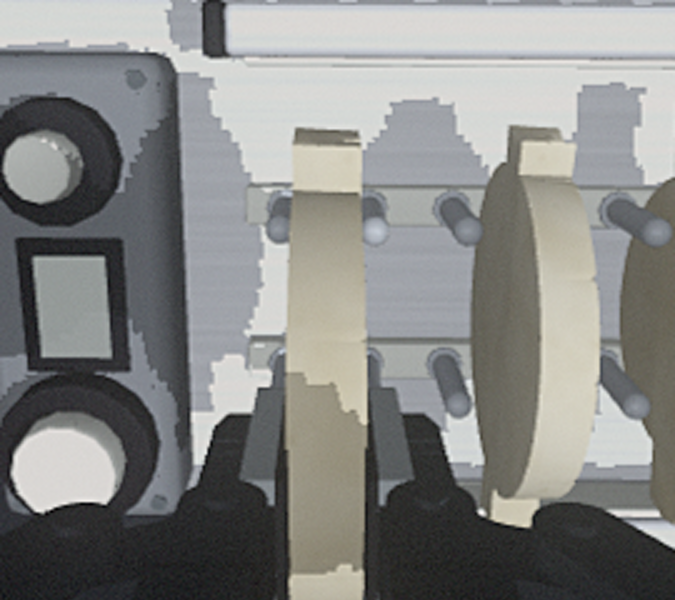

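>>> carry_out:
  moves: [1,0.0025,0.005,-0.0003,0.002,0,0,1,0,0.011,0,0,0,0,1,0,0.011,0,0,0,0,1,0,0.01,0,0,0,0,1,0,0,0,0,0,0]

```text
t: 19.5
tcp_pos: [0.5191, 0.0819, 0.2592]
tcp_rot: [-1.568, 0.001, -1.653]
contact_force: [-0.2, 0.0, -0.2]
grip_width: 0.012
```

Run:
```python
from h import *
rep()
plan(np.array([.519,.082,.25]),tool_R(-.0865,0),1)
im=snap('wrist','w17.png')[:,:,::-1]; cv2.imwrite('pics/w17z.png',cv2.resize(im[80:380,130:400],None,fx=2.5,fy=2.5,interpolation=2)[:600])
```

```text
t 19.5 tcp [0.5191 0.0819 0.2592] F [-0.2  0.  -0.2] w 0.012 q [ 0.02  0.43 -0.46  0.69  0.    1.67]
dist 0.0092 ang 0.3 n 1
[-0.0, 0.0092, -0.0001, -0.0024, 0.0038, -0.001]
```

View pics/w17z.png

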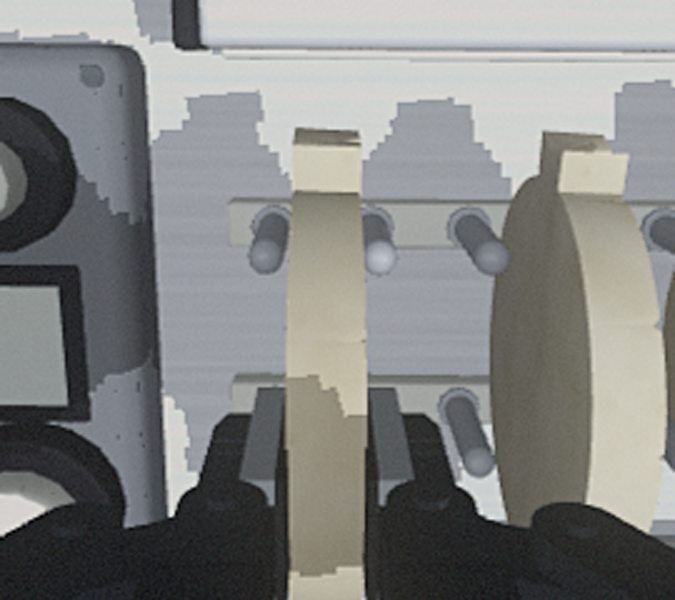

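>>> carry_out:
  moves: [1,0,0.003,-0.0008,0,0.003,0,1,0,0.004,0,0,0,0,1,0,0.003,0,0,0,0,1,0,0.002,0,0,0,0,1,0,0.002,0,0,0,0]

```text
t: 20.18
tcp_pos: [0.5192, 0.0821, 0.2456]
tcp_rot: [-1.566, 0.001, -1.657]
contact_force: [-0.3, -0.9, -0.9]
grip_width: 0.0118
```

>>> carry_out:
  moves: [1,0,0.0015,0,0,0,0,1,0,0.0015,0,0,0,0,1,0,0.0015,0,0,0,0,1,0,0.0015,0,0,0,0,1,0,0.002,0,0,0,0]

```text
t: 20.8
tcp_pos: [0.5192, 0.082, 0.2422]
tcp_rot: [-1.564, 0.002, -1.656]
contact_force: [-6.0, -0.9, 21.2]
grip_width: 0.0115
```

>>> carry_out:
  moves: [1,0,0,0,0,0,0,0.85,0,0,0,0,0,0,0.75,0,0,0,0,0,0,0.7,0,0,0,0,0,0,0.7,0,0,0,0,0,0]

```text
t: 21.42
tcp_pos: [0.5194, 0.0821, 0.2429]
tcp_rot: [-1.563, 0.002, -1.656]
contact_force: [-0.0, -0.6, -0.2]
grip_width: 0.0256
```

>>> carry_out:
  moves: [0.7,0,-0.02,0.0,-0.006,0,0,0.7,0,-0.03,0,0,0,0,0.7,0,-0.03,0,0,0,0,0.7,0,-0.03,0,0,0,0,0.7,0,-0.03,0,0,0,0]

```text
t: 22.05
tcp_pos: [0.5179, 0.0818, 0.3833]
tcp_rot: [-1.577, 0.001, -1.656]
contact_force: [0.7, -0.2, -1.1]
grip_width: 0.0258
```

Run:
```python
from h import *
rep()
im=snap('wrist','w18.png')[:,:,::-1]; cv2.imwrite('pics/w18z.png',cv2.resize(im[80:300,60:400],None,fx=2.3,fy=2.3,interpolation=2))
im=snap('side','s18.png')[:,:,::-1]; cv2.imwrite('pics/s18z.png',cv2.resize(im[160:280,180:330],None,fx=4,fy=4,interpolation=2))
for k in ('mid_a','clear_button_top','start_button_top'):
  for n in ('wrist','side'):
    for r in robot.place_of(n,k): print(n,k,round(r['confidence'],2),towld(n,r['xyz']).round(4))
```

```text
t 22.05 tcp [0.5179 0.0818 0.3833] F [ 0.7 -0.2 -1.1] w 0.0258 q [ 0.02  0.3  -0.29  0.99  0.    1.67]
wrist mid_a 0.93 [0.6225 0.0739 0.0535]
wrist mid_a 0.8 [0.5743 0.0761 0.0556]
side mid_a 0.84 [0.5251 0.0825 0.053 ]
side mid_a 0.57 [0.5698 0.0799 0.0573]
wrist clear_button_top 0.82 [0.4525 0.131  0.0615]
side clear_button_top 0.58 [0.4504 0.1334 0.0617]
wrist start_button_top 0.93 [0.4409 0.0434 0.0619]
side start_button_top 0.73 [0.5481 0.0807 0.0006]
side start_button_top 0.52 [0.4485 0.044  0.0586]
side start_button_top 0.42 [0.5699 0.0795 0.0585]
```

View pics/w18z.png

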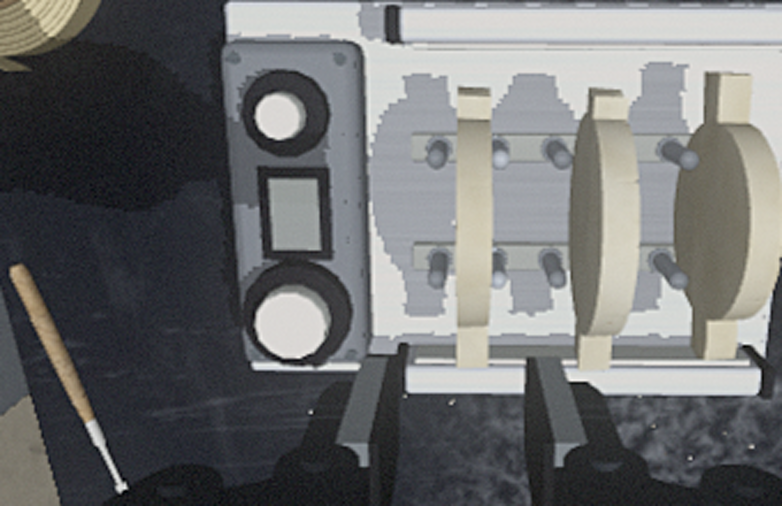

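View pics/s18z.png

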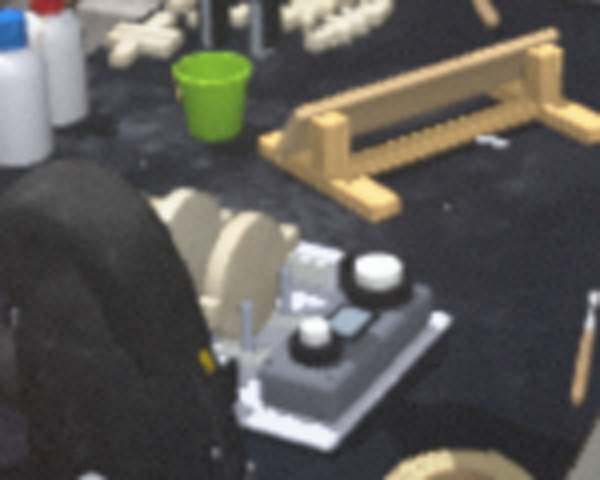

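Run:
```python
from h import *
c=robot.get_calibration('wrist');R=np.array(c['R']);t=np.array(c['t']);K=np.array(c['mtx'])
def at(px,z):
    d=R.T@np.linalg.inv(K)@np.array([px[0],px[1],1]); o=-R.T@t; return o+d*(z-o[2])/d[2]
B=[at(np.array(px)/2.3+[60,80],.058) for px in ([280,117],[292,322])]; print(B)
o=np.array([.549,.0802]); e=np.array([np.cos(-.0868),np.sin(-.0868)]); n=np.array([-e[1],e[0]])
for b in B: print('rack frame',(b[:2]-o)@e,(b[:2]-o)@n)
Rd=tool_R(-.0865,0)
b=B[0]
plan(np.array([b[0],b[1],.262]),Rd,5)
```

```text
[array([0.45047638, 0.13004256, 0.058     ]), array([0.44291934, 0.04743717, 0.058     ])]
rack frame -0.10247360583324804 0.041113802819788395
rack frame -0.10284105273841178 -0.041835734508614386
dist 0.1451 ang 0.4 n 5
[-0.0085, 0.024, -0.014, 0.0015, 0.0002, -0.0001]
[-0.0085, 0.0239, -0.0141, 0.0015, 0.0002, -0.0001]
[-0.0085, 0.0239, -0.0141, 0.0015, 0.0002, -0.0001]
[-0.0085, 0.0239, -0.0141, 0.0015, 0.0002, -0.0001]
[-0.0085, 0.0239, -0.0142, 0.0015, 0.0002, -0.0001]
```

>>> carry_out:
  moves: [1,-0.016,0.005,-0.026,0.0015,0,0,1,-0.016,0.015,-0.026,0.0015,0,0,1,-0.0105,0.03,-0.0185,0.0015,0,0,1,0,0.035,0,0.0015,0,0,1,0,0.03,0,0,0,0]

```text
t: 23.08
tcp_pos: [0.4481, 0.1316, 0.2619]
tcp_rot: [-1.573, 0.001, -1.657]
contact_force: [-0.0, 0.1, -0.4]
grip_width: 0.0004
```

Run:
```python
from h import *
rep(); plan(np.array([.4505,.130,.245]),tool_R(-.0865,0),1)
im=snap('wrist','w19.png')
```

```text
t 23.07 tcp [0.4481 0.1316 0.2619] F [-0.   0.1 -0.4] w 0.0004 q [ 0.13  0.33 -0.6   0.64  0.    1.78]
dist 0.0171 ang 0.2 n 1
[0.0014, 0.0169, 0.0025, 0.0026, 0.0004, -0.0008]
```

View pics/w19.png

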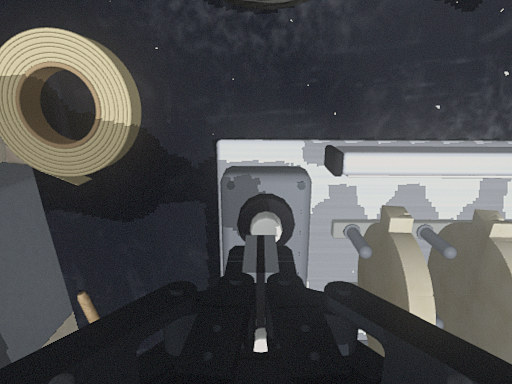

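>>> carry_out:
  moves: [1,0.0014,0.008,0.0025,0.002,0,0,1,0,0.009,0,0,0,0,1,0,0.007,0,0,0,0,1,0,0.003,0,0,0,0,1,0,0.003,0,0,0,0]

```text
t: 23.75
tcp_pos: [0.4493, 0.1294, 0.2288]
tcp_rot: [-1.577, -0.0, -1.658]
contact_force: [-9.3, -1.1, 33.7]
grip_width: -0.0002
```

Run:
```python
from h import *
rep(); im=snap('side','s20.png')[:,:,::-1]; cv2.imwrite('pics/s20z.png',cv2.resize(im[190:270,220:320],None,fx=6,fy=6,interpolation=2))
```

```text
t 23.75 tcp [0.4493 0.1294 0.2288] F [-9.3 -1.1 33.7] w -0.0002 q [ 0.12  0.39 -0.63  0.56  0.    1.78]
```

View pics/s20z.png

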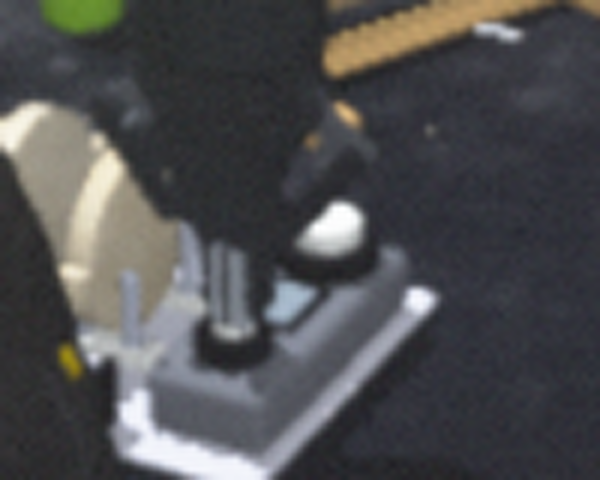

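Run:
```python
from h import *
rep(); im=snap('wrist','w20.png')[:,:,::-1]; cv2.imwrite('pics/w20z.png',cv2.resize(im[150:384,180:480],None,fx=2.5,fy=2.5,interpolation=2))
s=robot.sense(); print(s['moment'],s['contact_force'])
```

```text
t 23.8 tcp [0.4493 0.1294 0.2291] F [-6.6 -0.2 18.4] w 0.0003 q [ 0.12  0.39 -0.63  0.56  0.    1.78]
[-0.13183249  1.11975432  0.02681919] [-5.49358016 -1.03225931 15.02256496]
```

View pics/w20z.png

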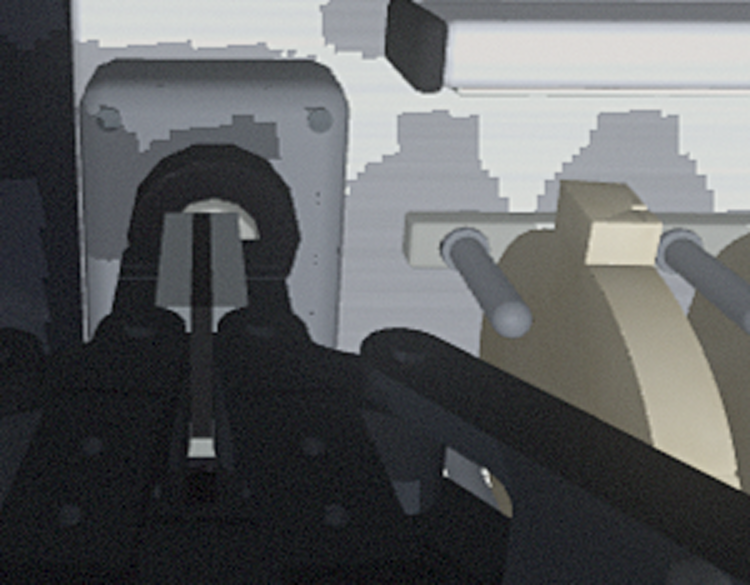

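>>> carry_out:
  moves: [1,0,-0.005,0,0,0,0,1,0,-0.015,0,0,0,0,1,0,-0.01,0,0,0,0,1,0,0,0,0.003,0,0,1,0,0,0,0,0,0]

```text
t: 24.48
tcp_pos: [0.4501, 0.1295, 0.2613]
tcp_rot: [-1.57, 0.0, -1.657]
contact_force: [0.1, -0.5, 0.3]
grip_width: -0.0001
```

Run:
```python
from h import *
rep(); plan(np.array([.4505,.130,.245]),tool_R(-.0865,0),1)
im=snap('wrist','w21.png')[:,:,::-1]; cv2.imwrite('pics/w21z.png',cv2.resize(im[150:300,180:340],None,fx=4,fy=4,interpolation=2))
```

```text
t 24.48 tcp [0.4501 0.1295 0.2613] F [ 0.1 -0.5  0.3] w -0.0001 q [ 0.12  0.34 -0.6   0.64 -0.    1.78]
dist 0.0164 ang 0.0 n 1
[-0.0006, 0.0163, 0.0003, -0.0008, -0.0002, -0.0002]
```

View pics/w21z.png

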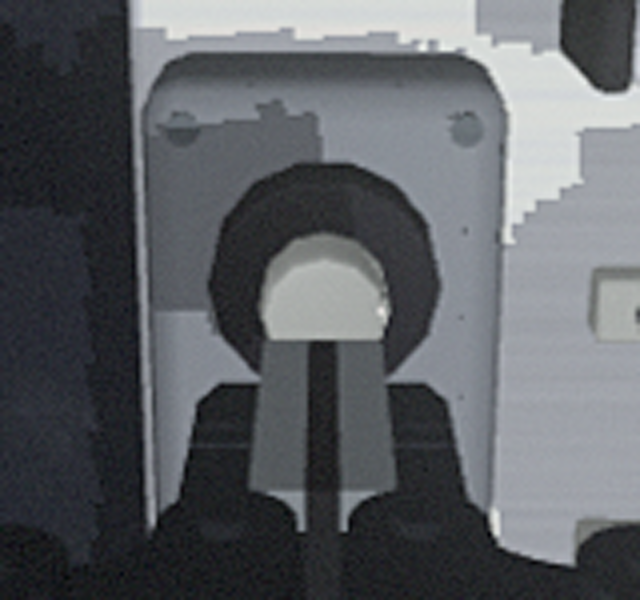

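Run:
```python
from h import *
c=robot.get_calibration('wrist');R=np.array(c['R']);t=np.array(c['t']);K=np.array(c['mtx'])
p,Rt=tcp()
def pr(q):
    q=K@(R@(p+Rt@np.array(q))+t); return (q[:2]/q[2]).round(1)
for y in (.165,.169,.173,.177,.181): print(y,pr([-.011,y,0]),pr([-.011,y,.007]))
def at(px,z):
    d=R.T@np.linalg.inv(K)@np.array([px[0],px[1],1]); o=-R.T@t; return o+d*(z-o[2])/d[2]
# button: center cols; top edge row of circle (far) 262/4+150 is top face's far edge
for r in (258,262,300,322): print(r,at([322/4+180,r/4+150],.058))
b=np.array([.4505,.130,.058]); print(pr(Rt.T@(b-p)), pr(Rt.T@(b-p)+[-.009,0,0]))
for z in (.054,.058,.062): 
    a=Rt.T@(np.array([.4505,.13,z])-p); print(z,pr(a+[0,0,.009])-pr(a-[0,0,.009]))
```

```text
0.165 [260.  238.1] [275.9 238.1]
0.169 [260.  234.5] [275.5 234.5]
0.173 [260. 231.] [275.1 231. ]
0.177 [260.  227.8] [274.8 227.8]
0.181 [260.  224.7] [274.4 224.7]
258 [0.45121026 0.13761808 0.058     ]
262 [0.45116005 0.13703269 0.058     ]
300 [0.45067851 0.13141901 0.058     ]
322 [0.45039595 0.12812499 0.058     ]
[260.4 227.4] [260.4 212.2]
0.054 [31.5  0.1]
0.058 [32.2  0. ]
0.062 [32.8  0.1]
```

>>> carry_out:
  moves: [1,0.0015,0.012,0.0005,0,0,0,1,0,0.012,0,0,0,0,1,0,0.005,0,0,0,0,1,0,0.0,0,0,0,0,1,0,0.0,0,0,0,0]

```text
t: 25.15
tcp_pos: [0.4507, 0.1278, 0.2294]
tcp_rot: [-1.571, 0.0, -1.658]
contact_force: [-1.5, -1.0, 6.9]
grip_width: 0.0
```

>>> carry_out:
  moves: [1,0,0.0025,0,0,0,0,1,0,0.0025,0,0,0,0,1,0,0.0025,0,0,0,0,1,0,0.0025,0,0,0,0,1,0,0.0,0,0,0,0]

```text
t: 25.78
tcp_pos: [0.45, 0.128, 0.2298]
tcp_rot: [-1.567, -0.0, -1.657]
contact_force: [-1.1, -1.3, 2.7]
grip_width: 0.0001
```

Run:
```python
from h import *
rep(); im=snap('wrist','w22.png')[:,:,::-1]; cv2.imwrite('pics/w22z.png',cv2.resize(im[150:300,180:340],None,fx=4,fy=4,interpolation=2))
s=robot.sense(); print(s['moment'],s['contact_force'],s['tcp_pos'],s['tcp_rot'])
```

```text
t 25.77 tcp [0.45   0.128  0.2298] F [-1.1 -1.3  2.7] w 0.0001 q [ 0.12  0.38 -0.63  0.55 -0.    1.78]
[-0.01632808  0.28074049  0.01706248] [-1.2230644  -0.68701179  3.07859487] [0.45008603 0.12796084 0.22961897] [-1.56735182e+00 -4.62790960e-04 -1.65656001e+00]
```

View pics/w22z.png

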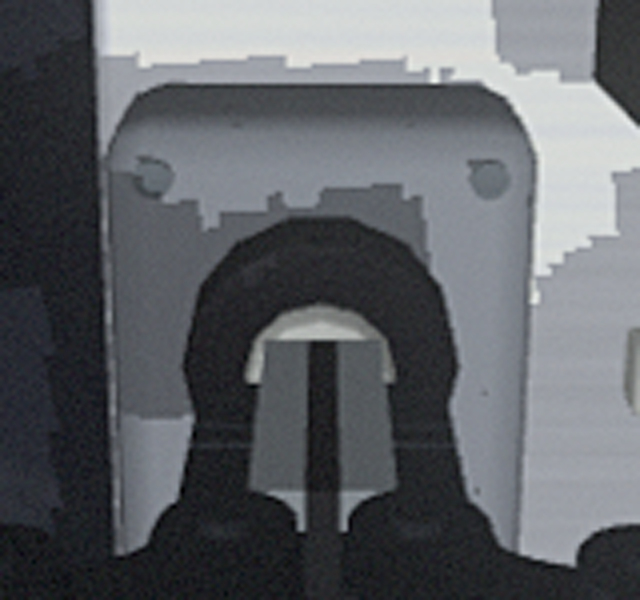

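Run:
```python
from h import *
a=cv2.imread('pics/w22.png')[215:250,235:285]; b=cv2.imread('pics/w21.png')[200:235,235:285]
cv2.imwrite('pics/cmp.png',np.hstack([cv2.resize(x,None,fx=8,fy=8,interpolation=1) for x in (b,a)])[:, :800])
c=robot.get_calibration('wrist');R=np.array(c['R']);t=np.array(c['t']);K=np.array(c['mtx']);p,Rt=tcp()
def pr(w):
    q=K@(R@np.array(w)+t); return (q[:2]/q[2]).round(1)
xd=Rt[:,0]
for cy in (.128,.130):
  for z in (.058,.056,.054,.052): 
    w=np.array([.4505,cy,z]); print(cy,z,'far edge',pr(w-.009*xd),'side',pr(w+.009*Rt[:,2]))
```

```text
0.128 0.058 far edge [259.7 235.9] side [278.9 253.6]
0.128 0.056 far edge [259.7 234.1] side [278.7 251.7]
0.128 0.054 far edge [259.7 232.5] side [278.4 249.9]
0.128 0.052 far edge [259.7 230.8] side [278.2 248. ]
0.13 0.058 far edge [259.4 231.9] side [278.6 249.8]
0.13 0.056 far edge [259.3 230.2] side [278.4 247.9]
0.13 0.054 far edge [259.3 228.5] side [278.2 246.1]
0.13 0.052 far edge [259.3 226.9] side [277.9 244.3]
```

View pics/cmp.png

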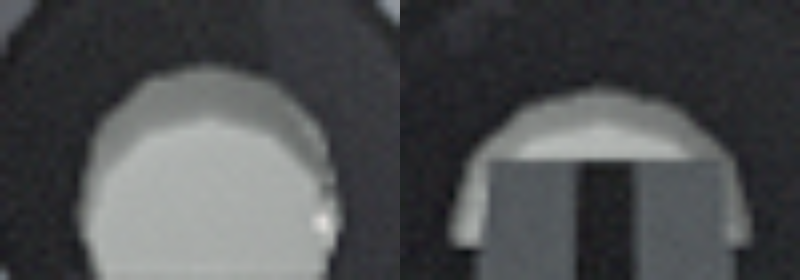

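>>> carry_out:
  moves: [1,0,0.003,0,0,0,0,1,0,0.004,0,0,0,0,1,0,0.004,0,0,0,0,1,0,0.004,0,0,0,0,1,0,0.004,0,0,0,0]

```text
t: 26.45
tcp_pos: [0.4492, 0.1282, 0.2284]
tcp_rot: [-1.561, -0.001, -1.655]
contact_force: [-15.5, -3.6, 52.4]
grip_width: -0.0002
```

>>> carry_out:
  moves: [1,0,-0.015,0,0,0,0,1,0,-0.02,0,-0.003,0,0,1,0.03,0,0,0,0,0,1,0.03,0,0,0,0,0,1,0.02,0,0,0,0,0]

```text
t: 27.08
tcp_pos: [0.442, 0.0478, 0.2649]
tcp_rot: [-1.562, -0.001, -1.651]
contact_force: [-0.6, 0.1, -0.0]
grip_width: 0.0002
```

Run:
```python
from h import *
rep(); plan(np.array([.443,.047,.245]),tool_R(-.0865,0),1)
im=snap('wrist','w23.png')[:,:,::-1]; cv2.imwrite('pics/w23z.png',cv2.resize(im[50:384,130:480],None,fx=1.8,fy=1.8,interpolation=2))
```

```text
t 27.07 tcp [0.442  0.0478 0.2649] F [-0.6  0.1 -0. ] w 0.0002 q [-0.06  0.29 -0.66  0.62 -0.    1.59]
dist 0.0199 ang 0.6 n 1
[0.0007, 0.0199, 0.0009, -0.0087, 0.0065, 0.001]
```

View pics/w23z.png

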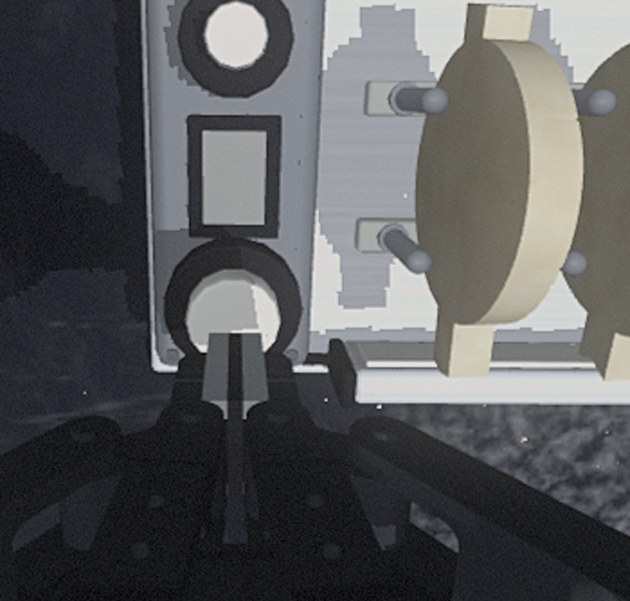

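>>> carry_out:
  moves: [1,0.0005,0.012,0,-0.004,0.003,0,1,0,0.012,0,-0.004,0.003,0,1,0,0.008,0,0,0,0,1,0,0.003,0,0,0,0,1,0,0.003,0,0,0,0]

```text
t: 27.75
tcp_pos: [0.4422, 0.0467, 0.2283]
tcp_rot: [-1.57, -0.006, -1.657]
contact_force: [-16.8, -0.6, 61.9]
grip_width: 0.0004
```

>>> carry_out:
  moves: [1,0,0.003,0,0,0,0,1,0,0.003,0,0,0,0,1,0,0.004,0,0,0,0,1,0,0.004,0,0,0,0,1,0,0.003,0,0,0,0]

```text
t: 28.38
tcp_pos: [0.441, 0.0482, 0.2286]
tcp_rot: [-1.564, -0.014, -1.652]
contact_force: [-13.0, -0.8, 43.0]
grip_width: -0.0
```

Run:
```python
from h import *
rep()
im=snap('wrist','w24.png')[:,:,::-1]; cv2.imwrite('pics/w24z.png',cv2.resize(im[150:300,180:340],None,fx=4,fy=4,interpolation=2))
```

```text
t 28.38 tcp [0.441  0.0482 0.2286] F [-13.   -0.8  43. ] w -0.0 q [-0.05  0.35 -0.7   0.52 -0.01  1.6 ]
```

View pics/w24z.png

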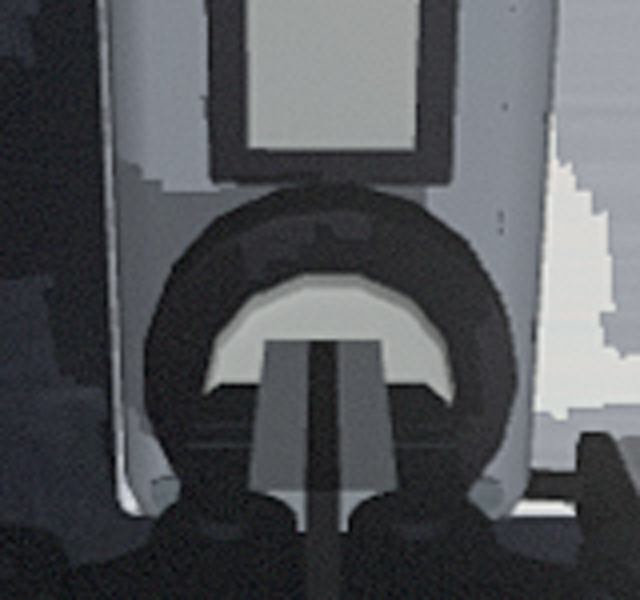

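>>> carry_out:
  moves: [1,0,-0.01,0,0,0,0,1,0,-0.03,0,0,0,0,1,0,-0.04,0,0,0,0,1,0,-0.04,0,0,0,0,1,0,-0.03,0,0,0,0]

```text
t: 29.05
tcp_pos: [0.4387, 0.0531, 0.3799]
tcp_rot: [-1.569, -0.013, -1.648]
contact_force: [0.1, -0.0, 0.2]
grip_width: 0.0001
```

>>> carry_out:
  moves: [1,0.03,0,0,0,0,0,1,0.03,0,0,0,0,0,1,0,0,0,0,0,0,1,0,0,0,0,0,0,1,0,0,0,0,0,0]

```text
t: 29.68
tcp_pos: [0.4352, -0.005, 0.3813]
tcp_rot: [-1.567, -0.011, -1.642]
contact_force: [0.4, 0.9, 0.3]
grip_width: -0.0003
```

Run:
```python
from h import *
rep()
im=snap('wrist','w25.png')[:,:,::-1]; top=snap('top','t25.png')[:,:,::-1]; si=snap('side','s25.png')[:,:,::-1]
for n in ('top','side','wrist'):
  for k in ('mid_a','mixing_cup','tape_roll','mould_half'):
    for r in robot.place_of(n,k)[:3]: print(n,k,round(r['confidence'],2),towld(n,r['xyz']).round(4))
a=cv2.resize(si[160:280,180:330],None,fx=2.6,fy=2.6,interpolation=2); b=cv2.resize(top[80:280,100:370],(390,312),interpolation=2)
cv2.imwrite('pics/fin.png',np.hstack([a,b]))
```

```text
t 29.68 tcp [ 0.4352 -0.005   0.3813] F [0.4 0.9 0.3] w -0.0003 q [-0.18  0.13 -0.51  0.92 -0.01  1.46]
top mid_a 0.68 [0.5736 0.0746 0.057 ]
top mid_a 0.65 [0.6223 0.0715 0.0569]
top mid_a 0.6 [0.5191 0.08   0.0587]
top mixing_cup 0.63 [0.5192 0.0824 0.0569]
top mixing_cup 0.57 [ 0.691  -0.2177 -0.0019]
top mixing_cup 0.56 [0.6175 0.0749 0.0568]
top tape_roll 0.98 [0.3279 0.2029 0.0018]
top mould_half 0.67 [0.797  0.0707 0.0013]
side mid_a 0.77 [0.5218 0.0821 0.0526]
side mid_a 0.62 [0.5694 0.0787 0.0581]
side mixing_cup 0.89 [ 0.69   -0.2123  0.001 ]
side tape_roll 0.81 [ 0.3285  0.2077 -0.0031]
side mould_half 0.96 [0.7971 0.0742 0.004 ]
wrist mid_a 0.87 [0.5191 0.0766 0.0566]
wrist mid_a 0.58 [0.6213 0.0722 0.0583]
wrist mid_a 0.57 [0.5699 0.0743 0.0567]
wrist mixing_cup 0.62 [ 0.6914 -0.2129  0.005 ]
```

View pics/fin.png

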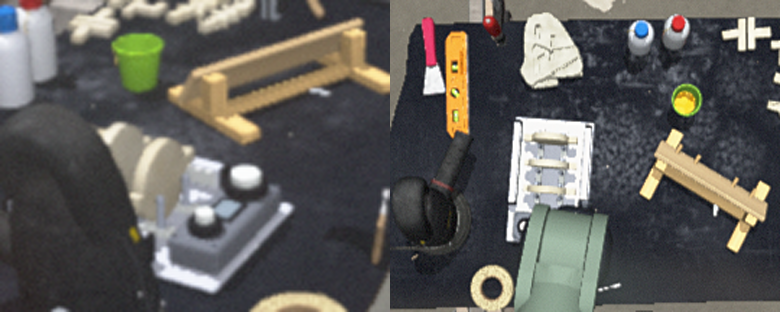

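View pics/w25.png

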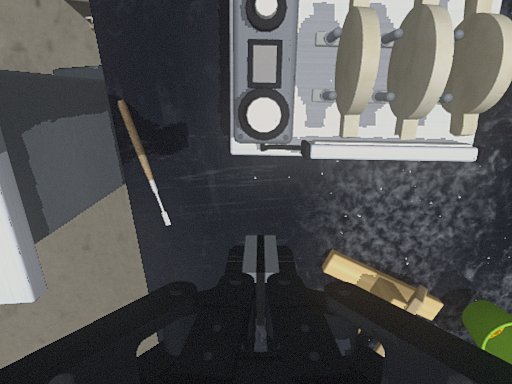

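All three castings stand upright in the rack at a centre height of about 57 mm. The bystanders haven't moved and the robot is clear, so I'm handing in.

Run:
```python
from h import *
print(robot.sign_off())
```

```text
the job is handed in; nothing more can be done
None
```

Both castings are standing in the rack, one in the middle slot and one in the near slot. I then pressed the small clear button, then the large start button, and handed the job in at about 30 s.

**Castings:** The right-hand casting from the board went to the middle slot and the left-hand one to the near slot. Each was lowered until it met a firm stop (about 35 N and 21 N) before I let go. In the last pictures both stand upright between their pins. The networks put their centres about 53–59 mm above the worktop, against the nominal 57 mm. The far casting still stands in its slot. I didn't check which casting was disc_a and which was disc_d, since the slots weren't assigned.

**Buttons:** I pressed the clear button twice, because the first press was slightly off centre. The start button came after it; the wrist picture shows its top nearly flush with its collar. Both stopped at the same flange height, about 228 mm, so I take both as fully down.

**Checks that disagreed:**
- **Button stop height:** by the given finger length, the tips were about 4 mm above where a fully pressed button should be. I can't fully explain that. I relied on the hard stop (34–62 N against a 4 N spring), the matching height on both buttons and the pictures.
- **Network reports:** there were a few false finds, such as a mixing cup reported at the rack. The pictures didn't support them, so I ignored them.

The cup, tape roll and mould half were found within a few millimetres of their starting places. The highest wrist force I saw was about 64 N, and at the end the arm was clear of everything.

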